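# Hang the cordless engraver on the spring-balanced arm

### The job

Take the cordless engraver out of its bench holster and hang it upright by its brass collar in the fork at the end of the green spring-balanced arm: slide its neck into the slot, lower the collar into the orange-rimmed seat and ease the arm down, following its arc without forcing it, until it carries the whole weight and has settled. Only then let go, so that the arm neither drops nor springs up, and leave the other things on the bench as they are.

Things in the scene. Friction and masses are not known exactly. Their poses are not given: they have to be found in the camera images.
- engraver_grip (a point): point half-way up the black cap (dia 34, 56 high: grip here, from above) of the cordless engraver, a round upright tool; z up its axis. Heights from this point, mm: burr tip -146, blue body (dia 42) -119 to -64, black neck (dia 25) -64 to -36, brass collar (dia 46) -36 to -28, cap -28 to +28. Mass hidden, 0.36 to 0.9 kg by the battery fitted
- engraver_collar (a point): centre of the underside of the engraver's brass collar (36 mm below the grip point); z up the tool's axis
- fork_seat (a point): centre of the seat floor on top of the dark steel fork at the arm's end. z up, x level, back along the arm to its column. The collar's underside rests on this floor inside an orange rim (inner radius 26 mm, 5 high, broken at the slot). The fork plate is 8 mm thick, below the floor. The slot is 32 wide, open to -x, and ends in a flat wall 16 mm past the seat centre in +x
- fork_mouth (a point): point midway between the flared tips of the fork, level with the seat floor, 60 mm from the seat centre in its -x: the open side where the neck enters
- boom (a joint): how far the arm has sunk, rad: 0 = empty on its upper stop, arm rising 0.349 rad from column to fork; lower stop 0.56. It takes about 2 N to start it, then it sinks about 20 mm (0.067 rad) per newton, lightly damped: it bobs if let go out of balance, and should never turn faster than 0.25 rad/s
- holster: fixed bench holster: a 120 mm square wooden base with a grey tube, bore dia 48 mm, rim 75 mm above the bench; the engraver stands in it on its shoulder, 33 mm of its blue body inside the tube. Origin: centre of its underside, on the bench
- balancer: fixed foot (dark disc dia 124) and column (173 high) of the balanced arm; origin under the column, -x points along the arm to the fork. Parallel rails 300 mm long keep the fork level: at sinking q it is lower by 300*(sin 0.349 - sin(0.349-q)) mm and farther out from the column by 300*(cos(0.349-q) - cos 0.349) mm than when empty
- suncatcher: bystander: leaded glass flower, dia 120, 6 thick, lying flat; origin under its centre
- glass_cutter: bystander: brass-handled glass cutter 150 long, lying; origin under its middle
- solder_spool: bystander: steel-grey solder spool dia 52, 42 high; origin under its centre
- foil_roll: bystander: flat roll of copper foil dia 68, 8 high; origin under its centre
- cutting_oil: bystander: amber bottle dia 36, 85 high, standing; origin under its centre
- running_pliers: bystander: pliers with red handles, 140 long, 16 high, lying; origin under its middle
- glass_blue: bystander: blue piece of glass 70 x 40 x 4; origin under its centre
- glass_offcut: bystander: green piece of glass 50 x 34 x 4; origin under its centre
Not all that is in view belongs to the job. Leave any pink or purple look-alike of the holster alone.

How it is judged:
By the outcome, as a careful person would: the job done as asked, in the order asked, and still so for the second after the job is handed in, with the robot touching nothing.
It also fails if it takes over 64 s, if anything falls off the work surface, if the arm or the gripper's body presses on something with over 40 N, if the wrist force passes 120 N, or if a joint passes its speed limit or range.

### The arm

A 7-joint arm with a two-finger parallel gripper is mounted at the origin on the work surface. World frame = base frame: x ahead of the robot, y to its left, z up, the work surface at z = 0. Lengths are in m, angles in rad, forces in N, time in s.
With the tool pointing down it reaches from about 0.35 to 0.9 m from the base axis. Payload 8.1 kg.
Tool frame: the origin (TCP) lies midway between the tips of the shut fingers; the grasp point (between the pads) lies 19 mm behind it; z points along the fingers, y is the direction in which the jaws open and shut (so a half turn about z gives the same grasp; the last joint's range is limited). The gripper opens to 85 mm and grips with 20 to 120 N. Pads are 22 mm wide; open, the fingers measure 114 mm over their backs; the gripper's body (76 mm by 85 mm) begins 54 mm behind the grasp point. The pads swing forward as they close: fully open they stand 13 mm farther back than shut.
Start: joints at [1.242, 0.434, 0.025, 1.573, -0.012, 1.134, -0.075], TCP at [0.14, -0.609, 0.231] pointing down, gripper open.
Joint ranges: [-2.62, 2.62], [-0.44, 2.09], [-1.27, 1.32], [0.08, 2.57], [-1.32, 4.46], [0.12, 2], [-2.74, 2.74]. Speed limits (rad/s): [2.22, 2.22, 3.01, 3.01, 3.14, 3.14, 3.14].

### API

Orientations are given as a unit quaternion [w, x, y, z].
In Python, from cell import arm gives the robot as it stands.
- The arm moves only by the tool carry_out, never from a script. Its argument "commands" is a list of rows, each an object of numbers: "jaw": the gripper's target within -1 to 1 (shut at 1, half-way at 0, fully open at -1); "x", "y", "z": the shift along the tool's x, y, z in cm; "ax", "ay", "az": the turn, a rotation vector about the tool's x, y, z in rad. A call has 1 to 20 rows; each row is the pose to reach, as a shift and turn from the pose commanded when the call began, along the tool's axes at that moment; what a row does not reach only later rows make up. A row lasts 1/12 s, in which the tool goes at most 41.7 mm and 7.16 degrees, less where a joint would pass 70% of its speed; a pose out of reach is approached as far as the arm can. A call with a gripper value outside its range is refused whole. The fingers move at their own pace and stop on an object; "force" is the grip in N (left out, the last holds). Time passes only in rows, so rows that repeat a pose let the fingers close. It gives the time, the measured TCP pose, the force and the opening at its end, in the units of the state.
- arm.observe(): the state, without advancing time (a new reading comes with each control period).
- arm.get_image(name): name is "scene" or "top" or "wrist"; returns the picture (480x640x3 uint8, red, green, blue); there is no depth.
- arm.camera_params(name): a dict with "camera_matrix" (3x3 intrinsics, pixels), "rvec" (rotation vector, rad) and "tvec" (3), from world to camera coordinates, as OpenCV has them; the wrist camera has in their place "hand_eye" (4x4, takes a point from camera to tool coordinates, whose origin is the TCP and whose axes are the flange's). Camera axes: x right, y down, z forward; pixel columns grow to the right and rows downward; lengths in m; the calibration is good to about 2 mm. A picture is of the moment at which its call begins: read the wrist's pose just before it. camera_params takes no time and is no camera call.
- arm.hand_in(): hands the job in, once; it reports no verdict.
The state is a dict: "t": time; "joints": joint angles; "dq": joint speeds; "joint_efforts": joint torques, N m; "tool_pos": TCP position; "tcp_rot": TCP orientation; "ft_force": force on the tool from outside, world axes, zero at the start; "moment": the same for the moment, N m; "grip_width": finger opening in m.
Only numpy, scipy, OpenCV 4.12 (cv2) and the standard library are available. Lean on these libraries where they do the work, as an engineer would, in place of code of your own. Each camera call takes 0.05 s, during which the arm holds its last target.

## Working session

There is one attempt and no reset: what is moved stays moved. The work goes in short steps, Python scripts to look and compute and a tool call to move; the robot and the scene stay as the last step left them, time stands still between calls to the robot, and variables do not carry over. Pictures are saved under pics/ and viewed, and the job is handed in when it is done.

Besides the shell and the picture viewer there is one more tool, called after "Emit:" as name([rows], argument=value, ...), one row to a line, values as JSON. carry_out: Moves the arm, as the interface text tells. Its arguments: {"type":"object","properties":{"commands":{"type":"array","items":{"type":"object","properties":{"jaw":{"type":"number"},"x":{"type":"number"},"y":{"type":"number"},"z":{"type":"number"},"ax":{"type":"number"},"ay":{"type":"number"},"az":{"type":"number"}}}},"force":{"type":"number"}},"required":["commands"]}

```bash
ls; mkdir -p pics
python3 - <<'E'
from cell import arm
import cv2
s=arm.observe(); print({k:s[k] for k in ('t','tool_pos','tcp_rot','ft_force','grip_width')})
for n in('scene','top','wrist'):
    cv2.imwrite(f'pics/{n}0.png',cv2.cvtColor(arm.get_image(n),cv2.COLOR_RGB2BGR)); print(n,arm.camera_params(n))
E
```

```text
pics
{'t': 0.0, 'tool_pos': array([ 0.13975969, -0.60866474,  0.23052701]), 'tcp_rot': array([-7.78460695e-04,  9.93636720e-01,  1.12629636e-01, -1.66189989e-04]), 'ft_force': array([ 0.34903757, -0.1557481 , -0.48660092]), 'grip_width': 0.08503985241487781}
scene {'camera_matrix': array([[529.32629323,   0.        , 325.18086178],
       [  0.        , 529.32629323, 234.28943815],
       [  0.        ,   0.        ,   1.        ]]), 'rvec': array([ 1.98160165,  1.10403614, -0.57308026]), 'tvec': array([-0.3323758 , -0.0638363 ,  1.62232502])}
top {'camera_matrix': array([[471.97313283,   0.        , 313.74633457],
       [  0.        , 471.97313283, 243.41359836],
       [  0.        ,   0.        ,   1.        ]]), 'rvec': array([ 2.14200071, -2.12970041,  0.15658053]), 'tvec': array([0.089186  , 0.50218734, 1.47173821])}
wrist {'camera_matrix': array([[407.81328434,   0.        , 322.44474823],
       [  0.        , 407.81328434, 239.11992818],
       [  0.        ,   0.        ,   1.        ]]), 'hand_eye': array([[-6.21541746e-04, -9.59067298e-01, -2.83177563e-01,
         7.30195443e-02],
       [ 9.99999629e-01, -4.27190304e-04, -7.48072209e-04,
        -7.57225347e-04],
       [ 5.96480883e-04, -2.83177923e-01,  9.59067207e-01,
        -1.42720129e-01],
       [ 0.00000000e+00,  0.00000000e+00,  0.00000000e+00,
         1.00000000e+00]])}
```

View pics/scene0.png

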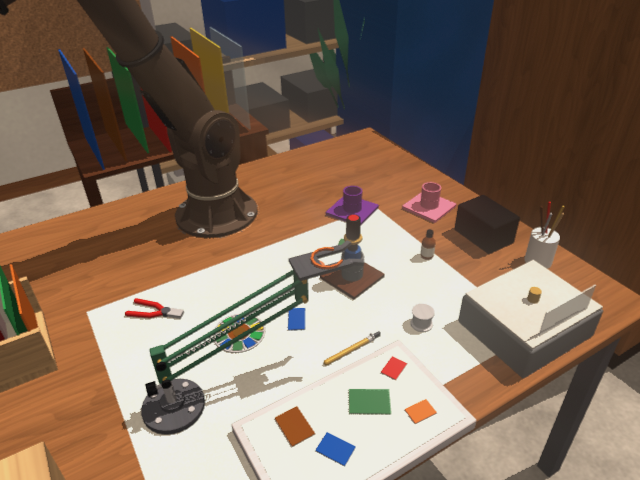

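View pics/top0.png

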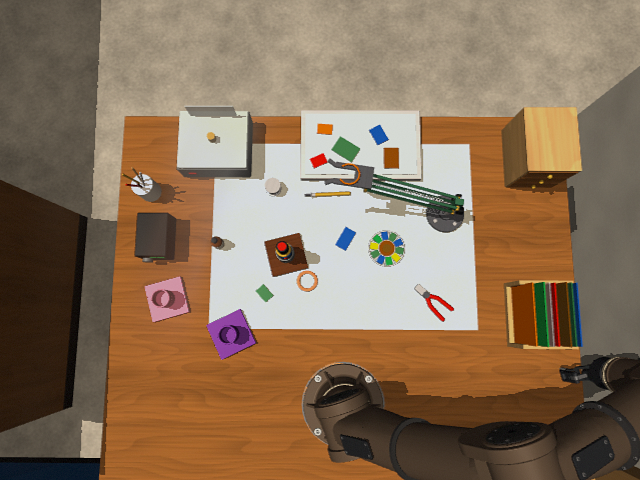

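View pics/wrist0.png

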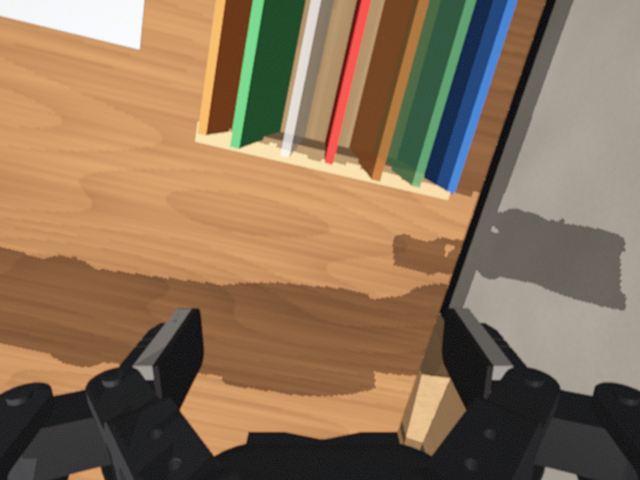

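```bash
cat > h.py <<'E'
import cv2,numpy as np
from scipy.spatial.transform import Rotation as R
from cell import arm
def K(n):
    p=arm.camera_params(n); return p['camera_matrix'],R.from_rotvec(p['rvec']).as_matrix(),p['tvec']
def ray(n,uv):
    k,r,t=K(n); d=r.T@np.linalg.solve(k,[*uv,1]); return -r.T@t,d
def onz(n,uv,z):
    o,d=ray(n,uv); return o+d*(z-o[2])/d[2]
def tri(a,ua,b,ub):
    o1,d1=ray(a,ua);o2,d2=ray(b,ub)
    A=np.stack([d1,-d2],1);s=np.linalg.lstsq(A,o2-o1,rcond=None)[0]
    p,q=o1+s[0]*d1,o2+s[1]*d2; return (p+q)/2,np.linalg.norm(p-q)
def proj(n,P):
    k,r,t=K(n); c=(r@np.atleast_2d(P).T).T+t; u=(k@c.T).T; return u[:,:2]/u[:,2:]
def save(n,name,im,box=None,s=1):
    if box: im=im[box[1]:box[3],box[0]:box[2]]
    cv2.imwrite(f'pics/{name}.png',cv2.resize(im,None,fx=s,fy=s,interpolation=cv2.INTER_CUBIC))
E
python3 - <<'E'
import cv2
from h import save
s=cv2.imread('pics/scene0.png');t=cv2.imread('pics/top0.png')
save('','s1',s,(260,200,400,300),5.5)
save('','t1',t,(320,140,480,240),5)
save('','t2',t,(250,220,330,300),7)
E
```

```text
(no output)
```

View pics/s1.png

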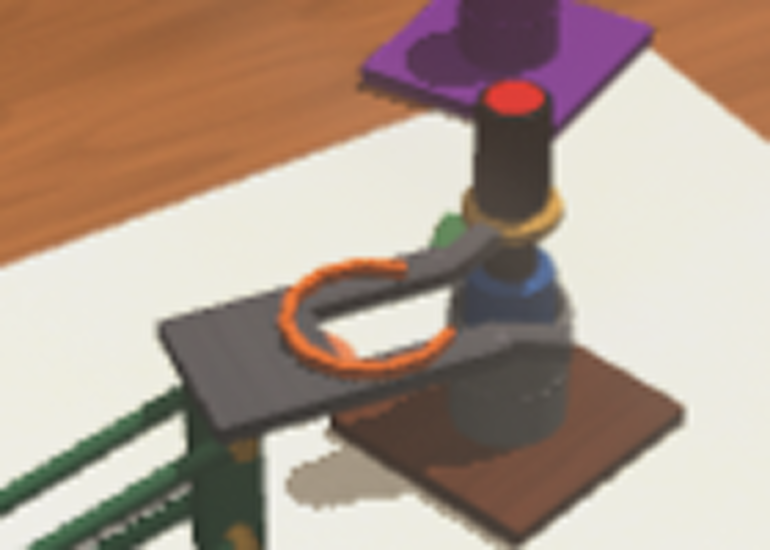

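View pics/t1.png

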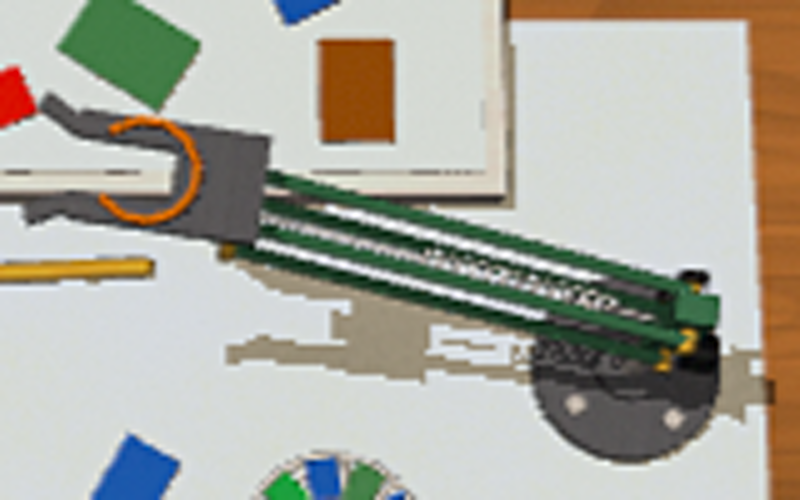

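View pics/t2.png

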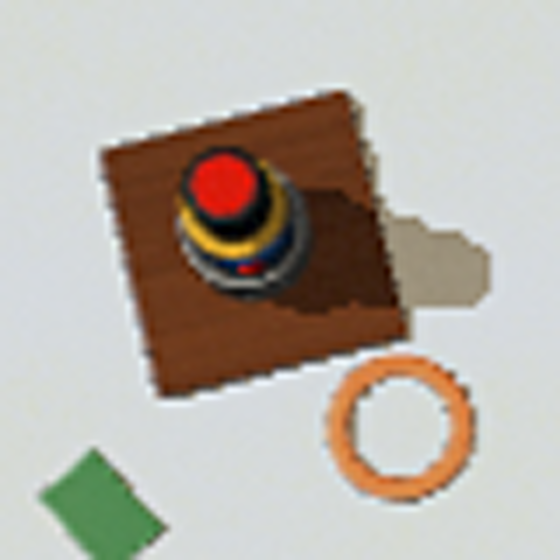

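Run:
```python
from h import *
c=lambda u:(320+u[0]/5,140+u[1]/5)
d=lambda u:(260+u[0]/5.5,200+u[1]/5.5)
for nm,a,b in [('rearN',(270,138),(228,432)),('rearF',(248,243),(160,325)),('tipN',(45,97),(572,325)),('tipF',(27,212),(500,230)),
 ('slotendN',(180,150),(350,360)),('slotendF',(170,193),(312,316))]:
    print(nm,tri('top',c(a),'scene',d(b)))
e=lambda u:(250+u[0]/7,220+u[1]/7)
print('cap',tri('top',e((223,185)),'scene',d((514,98))), onz('top',e((223,185)),.189), onz('scene',d((514,98)),.189))
q=[(102,150),(350,92),(410,337),(160,397)]
P=[onz('top',e(u),.015) for u in q]; print(np.mean(P,0)); print([np.linalg.norm(P[i]-P[i-1]) for i in range(4)])
# rim masks
for n in('top','scene'):
    im=cv2.imread(f'pics/{n}0.png');h=cv2.cvtColor(im,cv2.COLOR_BGR2HSV)
    m=cv2.inRange(h,(5,180,150),(14,255,255)); b=(330,155,370,190) if n=='top' else (305,240,350,272)
    k=np.zeros_like(m);k[b[1]:b[3],b[0]:b[2]]=m[b[1]:b[3],b[0]:b[2]]
    pts=np.argwhere(k)[:,::-1]; print(n,len(pts),cv2.fitEllipse(pts.astype(np.float32)))
```

```text
rearN (array([ 0.6791829 , -0.07384564,  0.27308848]), np.float64(0.0041620295303324084))
rearF (array([ 0.6181727 , -0.0634791 ,  0.27244584]), np.float64(0.0012749288100619013))
tipN (array([0.70012112, 0.05014863, 0.27911559]), np.float64(0.0026866250216906226))
tipF (array([0.63655206, 0.06120618, 0.27426555]), np.float64(0.005769420638899668))
slotendN (array([ 0.67165921, -0.02308461,  0.27592665]), np.float64(0.0057953244678571976))
slotendF (array([ 0.64573579, -0.01966362,  0.27624638]), np.float64(0.0006062408002012042))
cap (array([0.46945002, 0.18334976, 0.18940181]), np.float64(0.002289163591333904)) [0.46893688 0.1823775  0.189     ] [0.46932929 0.18480336 0.189     ]
[0.46786396 0.18051123 0.015     ]
[np.float64(0.11869776806199975), np.float64(0.11859678968165405), np.float64(0.11824943493753616), np.float64(0.1183077115458403)]
top 35 ((348.56396484375, 173.65594482421875), (20.082059860229492, 20.106996536254883), 77.92242431640625)
scene 61 ((326.6004638671875, 256.86346435546875), (18.63457489013672, 30.1025447845459), 88.88180541992188)
```

```bash
cat >> h.py <<'E'
def to(*targets, yaw=0):
    """world TCP targets -> tool cm from the current pose, plus levelling turn"""
    s=arm.observe(); Rt=R.from_quat(np.roll(s['tcp_rot'],-1))
    tx=Rt.as_matrix()[:,0]; a=np.arctan2(tx[1],tx[0])+yaw
    want=R.from_matrix(np.array([[np.cos(a),np.sin(a),0],[np.sin(a),-np.cos(a),0],[0,0,-1]]))
    print('t',round(s['t'],2),'pos',s['tool_pos'].round(4),'F',np.round(s['ft_force'],2),'w',round(s['grip_width'],4),'yaw',round(a,3),'turn',(Rt.inv()*want).as_rotvec().round(4))
    for p in targets: print(p,(Rt.inv().apply(np.array(p)-s['tool_pos'])*100).round(2))
E
python3 - <<'E'
from h import *
to((.2,-.55,.42),(.66,0,.42))
print(onz('top',(348.56,173.66),.277),onz('scene',(326.6,256.86),.277),tri('top',(348.56,173.66),'scene',(326.6,256.86)))
E
```

```text
t 0.15 pos [ 0.1398 -0.6088  0.2307] F [ 0.92  0.05 -0.37] w 0.0854 yaw 0.226 turn [-0.0012  0.0001 -0.    ]
(0.2, -0.55, 0.42) [  7.18  -4.4  -18.92]
(0.66, 0, 0.42) [ 64.32 -47.71 -18.88]
[ 0.65939435 -0.0049923   0.277     ] [ 0.65512471 -0.00308748  0.277     ] (array([ 0.65838899, -0.00490468,  0.28002562]), np.float64(0.0002492946915227732))
```

Emit:
carry_out([
  {"x": 1.2,"y": -0.7,"z": -3.5,"jaw": -1},
  {"x": 2.6,"y": -1.6,"z": -6.5},
  {"x": 4,"y": -2.5,"z": -10},
  {"x": 5.5,"y": -3.4,"z": -14},
  {"x": 8,"y": -5,"z": -17},
  {"x": 11,"y": -7,"z": -18.9},
  {"x": 14,"y": -9.5,"z": -18.9},
  {"x": 17.2,"y": -12,"z": -18.9},
  {"x": 20.5,"y": -14.5,"z": -18.9},
  {"x": 24,"y": -17,"z": -18.9},
  {"x": 27,"y": -19.5,"z": -18.9},
  {"x": 30.5,"y": -22,"z": -18.9},
  {"x": 34,"y": -24.5,"z": -18.9},
  {"x": 37,"y": -27,"z": -18.9},
  {"x": 40.5,"y": -29.5,"z": -18.9},
  {"x": 44,"y": -32,"z": -18.9},
  {"x": 47,"y": -34.5,"z": -18.9},
  {"x": 50.5,"y": -37,"z": -18.9},
  {"x": 54,"y": -39.5,"z": -18.9},
  {"x": 57,"y": -42,"z": -18.9},
])

```text
invalid input
```

Run:
```python
from h import *
to((.66,0,.42)); print(arm.observe()['joints'])
```

```text
t 0.15 pos [ 0.1398 -0.6088  0.2307] F [ 0.92  0.05 -0.37] w 0.0854 yaw 0.226 turn [-0.0012  0.0001 -0.    ]
(0.66, 0, 0.42) [ 64.32 -47.71 -18.88]
[ 1.24236182  0.435028    0.02496027  1.57386197 -0.01159724  1.13401642
 -0.07508851]
```

Emit:
carry_out([
  {"x": 0.6,"y": -0.3,"z": -3,"ax": 0,"ay": 0,"az": 0,"jaw": -1},
], force=40)

```text
t: 0.23
tool_pos: [0.1429, -0.6025, 0.2557]
tcp_rot: [-0.005, 0.994, 0.112, -0.001]
ft_force: [-0.3, -0.4, 0.0]
grip_width: 0.0853
```

Emit:
carry_out([
  {"x": 1.5,"y": -1,"z": -3,"jaw": -1},
  {"x": 3,"y": -2,"z": -6,"jaw": -1},
  {"x": 5,"y": -3.5,"z": -9,"jaw": -1},
  {"x": 7.5,"y": -5.5,"z": -12,"jaw": -1},
  {"x": 10,"y": -7.5,"z": -15,"jaw": -1},
  {"x": 13,"y": -9.7,"z": -15.9,"jaw": -1},
  {"x": 16,"y": -12,"z": -15.9,"jaw": -1},
  {"x": 19,"y": -14.2,"z": -15.9,"jaw": -1},
  {"x": 22,"y": -16.4,"z": -15.9,"jaw": -1},
  {"x": 25,"y": -18.6,"z": -15.9,"jaw": -1},
  {"x": 28,"y": -20.8,"z": -15.9,"jaw": -1},
  {"x": 31,"y": -23,"z": -15.9,"jaw": -1},
  {"x": 34,"y": -25.2,"z": -15.9,"jaw": -1},
  {"x": 37,"y": -27.5,"z": -15.9,"jaw": -1},
  {"x": 40,"y": -29.8,"z": -15.9,"jaw": -1},
  {"x": 43,"y": -32,"z": -15.9,"jaw": -1},
  {"x": 46,"y": -34.2,"z": -15.9,"jaw": -1},
  {"x": 49,"y": -36.4,"z": -15.9,"jaw": -1},
  {"x": 52,"y": -38.6,"z": -15.9,"jaw": -1},
  {"x": 55,"y": -40.9,"z": -15.9,"jaw": -1},
])

```text
invalid input
```

Run:
```python
from h import *
to((.66,0,.42)); print(arm.observe()['joints'])
```

```text
t 0.23 pos [ 0.1429 -0.6025  0.2557] F [-0.27 -0.37  0.01] w 0.0853 yaw 0.224 turn [-0.01    0.0018 -0.    ]
(0.66, 0, 0.42) [ 63.78 -47.41 -16.07]
[ 1.23255147  0.41340185  0.0269899   1.54446013 -0.0106476   1.1940322
 -0.08542795]
```

Emit:
carry_out([
  {"x": 1.5,"y": -1,"z": -3,"ax": 0,"ay": 0,"az": 0,"jaw": -1},
  {"x": 3,"y": -2,"z": -6,"ax": 0,"ay": 0,"az": 0,"jaw": -1},
  {"x": 5,"y": -3.5,"z": -9,"ax": 0,"ay": 0,"az": 0,"jaw": -1},
  {"x": 7.5,"y": -5.5,"z": -12,"ax": 0,"ay": 0,"az": 0,"jaw": -1},
  {"x": 10,"y": -7.5,"z": -15,"ax": 0,"ay": 0,"az": 0,"jaw": -1},
  {"x": 13,"y": -9.7,"z": -15.9,"ax": 0,"ay": 0,"az": 0,"jaw": -1},
  {"x": 16,"y": -12,"z": -15.9,"ax": 0,"ay": 0,"az": 0,"jaw": -1},
  {"x": 19,"y": -14.2,"z": -15.9,"ax": 0,"ay": 0,"az": 0,"jaw": -1},
  {"x": 22,"y": -16.4,"z": -15.9,"ax": 0,"ay": 0,"az": 0,"jaw": -1},
  {"x": 25,"y": -18.6,"z": -15.9,"ax": 0,"ay": 0,"az": 0,"jaw": -1},
  {"x": 28,"y": -20.8,"z": -15.9,"ax": 0,"ay": 0,"az": 0,"jaw": -1},
  {"x": 31,"y": -23,"z": -15.9,"ax": 0,"ay": 0,"az": 0,"jaw": -1},
  {"x": 34,"y": -25.2,"z": -15.9,"ax": 0,"ay": 0,"az": 0,"jaw": -1},
  {"x": 37,"y": -27.5,"z": -15.9,"ax": 0,"ay": 0,"az": 0,"jaw": -1},
  {"x": 40,"y": -29.8,"z": -15.9,"ax": 0,"ay": 0,"az": 0,"jaw": -1},
  {"x": 43,"y": -32,"z": -15.9,"ax": 0,"ay": 0,"az": 0,"jaw": -1},
  {"x": 46,"y": -34.2,"z": -15.9,"ax": 0,"ay": 0,"az": 0,"jaw": -1},
  {"x": 49,"y": -36.4,"z": -15.9,"ax": 0,"ay": 0,"az": 0,"jaw": -1},
  {"x": 52,"y": -38.6,"z": -15.9,"ax": 0,"ay": 0,"az": 0,"jaw": -1},
  {"x": 55,"y": -40.9,"z": -15.9,"ax": 0,"ay": 0,"az": 0,"jaw": -1},
])

```text
t: 1.9
tool_pos: [0.5904, -0.0819, 0.4201]
tcp_rot: [0.0, 0.994, 0.112, -0.0]
ft_force: [1.0, -0.3, 0.2]
grip_width: 0.0856
```

Run:
```python
from h import *
to((.66,0,.42)); print(arm.observe()['joints'])
```

```text
t 1.9 pos [ 0.5904 -0.0819  0.4201] F [ 1.01 -0.28  0.22] w 0.0856 yaw 0.225 turn [0.0001 0.0004 0.    ]
(0.66, 0, 0.42) [ 8.61 -6.43  0.  ]
[ 0.29438685  0.33086959 -0.36160549  1.28737763  0.11543282  1.54389776
 -1.39809605]
```

Emit:
carry_out([
  {"x": 3,"y": -2.2,"z": 0,"ax": 0,"ay": 0,"az": 0,"jaw": -1},
  {"x": 6,"y": -4.5,"z": 0,"ax": 0,"ay": 0,"az": 0,"jaw": -1},
  {"x": 8.6,"y": -6.4,"z": 0,"ax": 0,"ay": 0,"az": 0,"jaw": -1},
  {"x": 8.6,"y": -6.4,"z": 0,"ax": 0,"ay": 0,"az": 0,"jaw": -1},
  {"x": 8.6,"y": -6.4,"z": 0,"ax": 0,"ay": 0,"az": 0,"jaw": -1},
])

```text
t: 2.32
tool_pos: [0.6596, 0.0008, 0.4187]
tcp_rot: [-0.001, 0.993, 0.114, -0.001]
ft_force: [-0.3, -0.5, -0.4]
grip_width: 0.0856
```

```bash
cat >> h.py <<'E'
def wsave(name):
    s=arm.observe(); im=cv2.cvtColor(arm.get_image('wrist'),cv2.COLOR_RGB2BGR)
    cv2.imwrite(f'pics/{name}.png',im); np.savez(f'pics/{name}.npz',p=s['tool_pos'],q=s['tcp_rot'])
    return im
def wcam(name):
    d=np.load(f'pics/{name}.npz'); T=np.eye(4);T[:3,:3]=R.from_quat(np.roll(d['q'],-1)).as_matrix();T[:3,3]=d['p']
    p=arm.camera_params('wrist'); return p['camera_matrix'],T@p['hand_eye']
def wonz(name,uv,z):
    k,C=wcam(name); d=C[:3,:3]@np.linalg.solve(k,[*uv,1]); o=C[:3,3]; return o+d*(z-o[2])/d[2]
def wproj(name,P):
    k,C=wcam(name); c=(np.atleast_2d(P)-C[:3,3])@C[:3,:3]; u=(k@c.T).T; return u[:,:2]/u[:,2:]
E
python3 - <<'E'
from h import *
wsave('w1'); to((.66,0,.42))
E
```

```text
t 2.37 pos [ 0.6592 -0.0011  0.4194] F [ 0.42 -0.49  0.45] w 0.0859 yaw 0.227 turn [-0.0001  0.0014 -0.    ]
(0.66, 0, 0.42) [ 0.1  -0.09 -0.06]
```

View pics/w1.png

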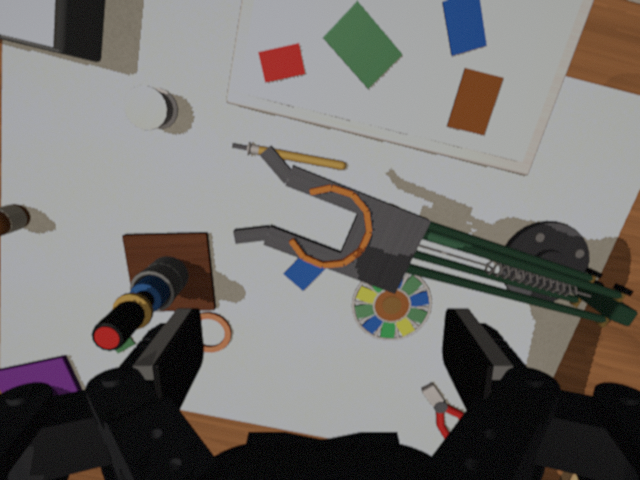

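Run:
```python
from h import *
im=cv2.imread('pics/w1.png')
save('','w1c',im,(225,135,445,300),3.6)
```

```text
(no output)
```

View pics/w1c.png

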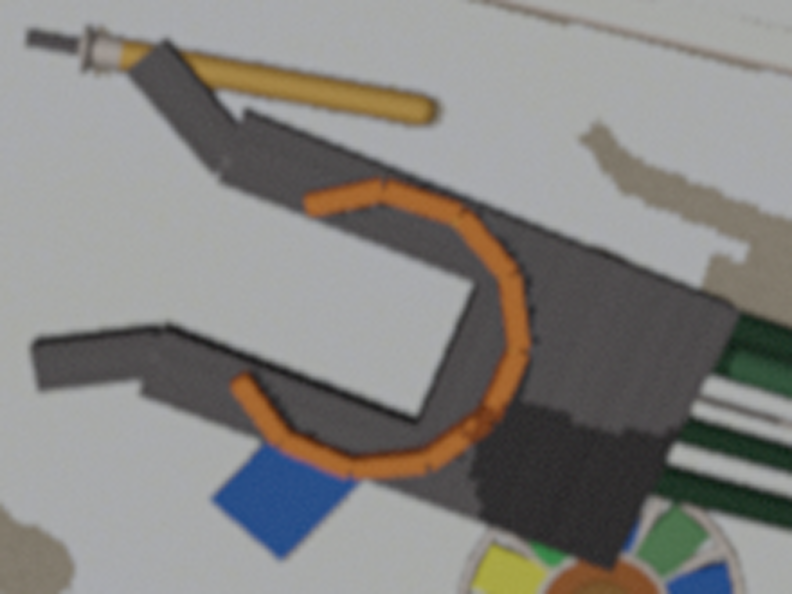

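```bash
cat > fit.py <<'E'
from h import *
from scipy.optimize import least_squares
c=lambda u:np.array((320+u[0]/5,140+u[1]/5))
d=lambda u:np.array((260+u[0]/5.5,200+u[1]/5.5))
w=lambda u:np.array((225+u[0]/3.6,135+u[1]/3.6))
obs=[('w',w((473,282)),'a'),('w',w((415,424)),'b'),('w',w((738,305)),'r+'),('w',w((613,568)),'r-'),
('top',c((180,150)),'a'),('top',c((170,193)),'b'),('top',c((270,138)),'r+'),('top',c((248,243)),'r-'),
('scene',d((312,316)),'b'),('scene',d((228,432)),'r+'),('scene',d((160,325)),'r-')]
def pts(p):
    x,y,z,a,L,W=p; X=np.array([np.cos(a),np.sin(a),0]);Y=np.array([-np.sin(a),np.cos(a),0]);o=np.array([x,y,z])
    return {'a':o+.016*X+.016*Y,'b':o+.016*X-.016*Y,'r+':o+L*X+W*Y,'r-':o+L*X-W*Y}
def f(p,only=None):
    P=pts(p);r=[]
    for n,u,k in obs:
        if only and n not in only: continue
        r.append(((wproj('w1',P[k]) if n=='w' else proj(n,P[k]))[0]-u)*(1 if n=='w' else 1.2))
    return np.concatenate(r)
p0=[.66,-.005,.275,np.arctan2(-.988,-.156),.06,.03]
for o in (None,('w',),('top','scene')):
    s=least_squares(f,p0,args=(o,),loss='soft_l1'); print(o,s.x.round(4)); print(f(s.x,o).round(1))
im=cv2.imread('pics/w1.png');h=cv2.cvtColor(im,cv2.COLOR_BGR2HSV)
m=cv2.inRange(h,(5,150,120),(16,255,255));k=np.zeros_like(m);k[180:275,280:380]=m[180:275,280:380]
uv=np.argwhere(k)[:,::-1]
for zz in (.276,.279):
    q=np.array([wonz('w1',u,zz)[:2] for u in uv]);
    s=least_squares(lambda p:np.hypot(*(q-p[:2]).T)-p[2],[.66,0,.028],loss='soft_l1',f_scale=.002);print('ring',zz,len(q),s.x.round(4))
E
python3 fit.py
python3 - <<'E'
from h import *
# engraver cap from wrist red top
print('red',wonz('w1',(107,337),.189))
im=cv2.imread('pics/w1.png'); save('','w1d',im,(80,220,230,370),4)
E
```

```text
None [ 0.6583 -0.0027  0.2731 -1.7124  0.0671  0.0309]
[ 0.6  0.   0.2 -0.3 -0.2 -0.1 -0.2 -0.2 -2.2 -0.3 -1.7  2.7 -0.9 -0.5
  0.9  0.  -0.1 -1.  -1.1  0.1 -0.3 -0.1]
('w',) [ 0.6583 -0.0023  0.2742 -1.7092  0.0673  0.0308]
[ 0.2  0.1 -0.2 -0.1 -0.1 -0.   0.1  0. ]
('top', 'scene') [ 0.6608 -0.006   0.2733 -1.7524  0.0639  0.0309]
[-0.5 -1.  -0.6  1.8 -0.6 -0.6  0.2 -0.3 -0.9  0.1 -1.6  0.3  0.7 -0.3]
ring 0.276 1009 [ 0.6578 -0.0031  0.0286]
red [0.4704157  0.18524198 0.189     ]Traceback (most recent call last):
  File "fit.py", line 25, in <module>
    q=np.array([wonz('w1',u,zz)[:2] for u in uv]);
                ~~~~^^^^^^^^^^^
  File "h.py", line 34, in wonz
    k,C=wcam(name); d=C[:3,:3]@np.linalg.solve(k,[*uv,1]); o=C[:3,3]; return o+d*(z-o[2])/d[2]
        ~~~~^^^^^^
  File "h.py", line 32, in wcam
    p=arm.camera_params('wrist'); return p['camera_matrix'],T@p['hand_eye']
ValueError: time passes only in moves, steps and waits
```

View pics/w1d.png

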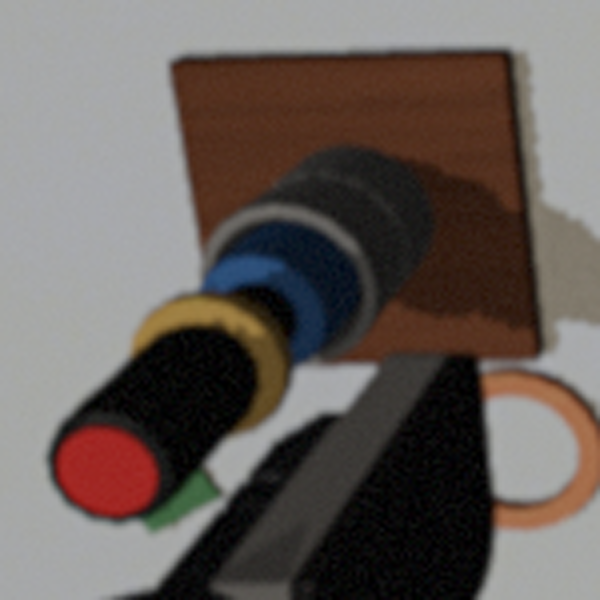

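```bash
python3 - <<'E'
from cell import arm
import pickle
pickle.dump({n:arm.camera_params(n) for n in('scene','top','wrist')},open('cam.pkl','wb'))
E
sed -i 's/arm\.camera_params(\([^)]*\))/CP[\1]/; 3a import pickle; CP=pickle.load(open("cam.pkl","rb"))' h.py; head -8 h.py
python3 - <<'E'
from h import *
to((.4695,.1835,.42),(.4695,.1835,.30))
E
```

```text
import cv2,numpy as np
from scipy.spatial.transform import Rotation as R
from cell import arm
import pickle; CP=pickle.load(open("cam.pkl","rb"))
def K(n):
    p=CP[n]; return p['camera_matrix'],R.from_rotvec(p['rvec']).as_matrix(),p['tvec']
def ray(n,uv):
    k,r,t=K(n); d=r.T@np.linalg.solve(k,[*uv,1]); return -r.T@t,d
t 2.37 pos [ 0.6592 -0.0011  0.4194] F [ 0.42 -0.49  0.45] w 0.0859 yaw 0.227 turn [-0.0001  0.0014 -0.    ]
(0.4695, 0.1835, 0.42) [-14.33 -22.25  -0.04]
(0.4695, 0.1835, 0.3) [-14.32 -22.25  11.96]
```

Emit:
carry_out([
  {"x": -2,"y": -3,"z": 0,"ax": 0,"ay": 0,"az": 0,"jaw": -1},
  {"x": -4,"y": -6.2,"z": 0,"ax": 0,"ay": 0,"az": 0,"jaw": -1},
  {"x": -6,"y": -9.4,"z": 0,"ax": 0,"ay": 0,"az": 0,"jaw": -1},
  {"x": -8,"y": -12.5,"z": 1,"ax": 0,"ay": 0,"az": 0,"jaw": -1},
  {"x": -10,"y": -15.6,"z": 2.5,"ax": 0,"ay": 0,"az": 0,"jaw": -1},
  {"x": -12,"y": -18.8,"z": 4.5,"ax": 0,"ay": 0,"az": 0,"jaw": -1},
  {"x": -13.5,"y": -21,"z": 7,"ax": 0,"ay": 0,"az": 0,"jaw": -1},
  {"x": -14.3,"y": -22.2,"z": 10,"ax": 0,"ay": 0,"az": 0,"jaw": -1},
  {"x": -14.3,"y": -22.2,"z": 12,"ax": 0,"ay": 0,"az": 0,"jaw": -1},
  {"x": -14.3,"y": -22.2,"z": 12,"ax": 0,"ay": 0,"az": 0,"jaw": -1},
  {"x": -14.3,"y": -22.2,"z": 12,"ax": 0,"ay": 0,"az": 0,"jaw": -1},
])

```text
t: 3.28
tool_pos: [0.47, 0.1811, 0.3005]
tcp_rot: [0.001, 0.994, 0.112, -0.0]
ft_force: [0.0, 0.0, 0.7]
grip_width: 0.0853
```

Run:
```python
from h import *
wsave('w2'); to((.4695,.1835,.142)); print(arm.observe()['joints'].round(2))
print(wproj('w2',[[.4695,.1835,.189],[.4695,.1835,.125]]))
```

```text
t 3.33 pos [0.4709 0.1816 0.3015] F [0.04 0.33 0.58] w 0.0856 yaw 0.223 turn [ 0.0005 -0.0013 -0.    ]
(0.4695, 0.1835, 0.142) [-0.11 -0.23 15.95]
[-0.06  0.23 -0.5   1.72  0.12  1.22 -1.94]
[[319.88384919 235.88879502]
 [320.31571144 213.75950876]]
```

View pics/w2.png

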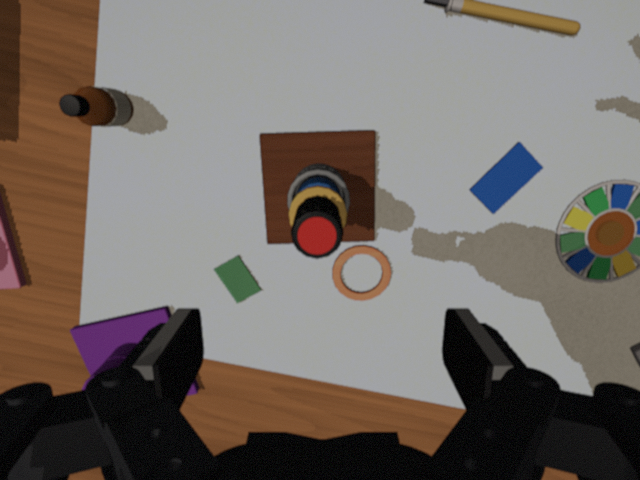

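Run:
```python
from h import *
im=cv2.imread('pics/w2.png'); m=(im[...,2]>150)&(im[...,1]<80)&(im[...,0]<80); m[:200]=0;m[270:]=0
uv=np.argwhere(m).mean(0)[::-1]; e=wonz('w2',uv,.189); print(uv,e); to((e[0],e[1],.142),(e[0],e[1],.161-.019))
```

```text
[316.48306773 235.2440239 ] [0.46943707 0.18574545 0.189     ]
t 3.33 pos [0.4709 0.1816 0.3015] F [0.04 0.33 0.58] w 0.0856 yaw 0.223 turn [ 0.0005 -0.0013 -0.    ]
(np.float64(0.46943707335053386), np.float64(0.1857454479529919), 0.142) [-0.07 -0.45 15.95]
(np.float64(0.46943707335053386), np.float64(0.1857454479529919), 0.14200000000000002) [-0.07 -0.45 15.95]
```

Emit:
carry_out([
  {"x": -0.1,"y": -0.4,"z": 2,"ax": 0,"ay": 0,"az": 0,"jaw": -1},
  {"x": -0.1,"y": -0.4,"z": 5,"ax": 0,"ay": 0,"az": 0,"jaw": -1},
  {"x": -0.1,"y": -0.4,"z": 8,"ax": 0,"ay": 0,"az": 0,"jaw": -1},
  {"x": -0.1,"y": -0.4,"z": 11,"ax": 0,"ay": 0,"az": 0,"jaw": -1},
  {"x": -0.1,"y": -0.4,"z": 13,"ax": 0,"ay": 0,"az": 0,"jaw": -1},
  {"x": -0.1,"y": -0.4,"z": 15,"ax": 0,"ay": 0,"az": 0,"jaw": -1},
  {"x": -0.1,"y": -0.4,"z": 16,"ax": 0,"ay": 0,"az": 0,"jaw": -1},
  {"x": -0.1,"y": -0.4,"z": 16,"ax": 0,"ay": 0,"az": 0,"jaw": -1},
  {"x": -0.1,"y": -0.4,"z": 16,"ax": 0,"ay": 0,"az": 0,"jaw": -0.3},
  {"x": -0.1,"y": -0.4,"z": 16,"ax": 0,"ay": 0,"az": 0,"jaw": 0},
  {"x": -0.1,"y": -0.4,"z": 16,"ax": 0,"ay": 0,"az": 0,"jaw": 0.5},
  {"x": -0.1,"y": -0.4,"z": 16,"ax": 0,"ay": 0,"az": 0,"jaw": 1},
  {"x": -0.1,"y": -0.4,"z": 16,"ax": 0,"ay": 0,"az": 0,"jaw": 1},
  {"x": -0.1,"y": -0.4,"z": 16,"ax": 0,"ay": 0,"az": 0,"jaw": 1},
  {"x": -0.1,"y": -0.4,"z": 16,"ax": 0,"ay": 0,"az": 0,"jaw": 1},
], force=60)

```text
t: 4.58
tool_pos: [0.4691, 0.1862, 0.1415]
tcp_rot: [0.0, 0.994, 0.112, 0.001]
ft_force: [-0.3, -2.2, 6.2]
grip_width: 0.0324
```

Run:
```python
from h import *
wsave('w3'); to((.4695,.185,.141)); s=arm.observe(); print(s['joints'].round(2),s['moment'].round(3))
```

```text
t 4.63 pos [0.4691 0.1862 0.1415] F [-0.3  -1.95  6.5 ] w 0.0329 yaw 0.225 turn [ 0.0007 -0.002  -0.    ]
(0.4695, 0.185, 0.141) [0.01 0.13 0.05]
[-0.12  0.39 -0.47  1.94  0.23  0.86 -2.06] [-0.544  0.08  -0.018]
```

View pics/w3.png

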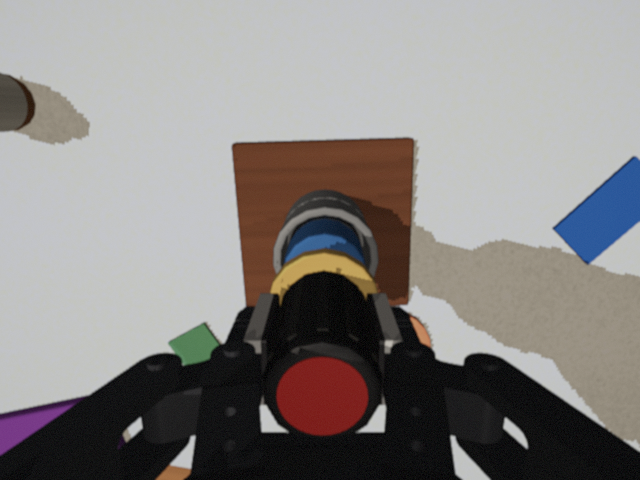

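Emit:
carry_out([
  {"x": 0,"y": 0,"z": -0.5,"ax": 0,"ay": 0,"az": 0,"jaw": 1},
  {"x": 0,"y": 0,"z": -1.5,"ax": 0,"ay": 0,"az": 0,"jaw": 1},
  {"x": 0,"y": 0,"z": -3,"ax": 0,"ay": 0,"az": 0,"jaw": 1},
  {"x": 0,"y": 0,"z": -5,"ax": 0,"ay": 0,"az": 0,"jaw": 1},
  {"x": 0,"y": 0,"z": -7,"ax": 0,"ay": 0,"az": 0,"jaw": 1},
  {"x": 0,"y": 0,"z": -9,"ax": 0,"ay": 0,"az": 0,"jaw": 1},
  {"x": 0,"y": 0,"z": -11,"ax": 0,"ay": 0,"az": 0,"jaw": 1},
  {"x": 0,"y": 0,"z": -13,"ax": 0,"ay": 0,"az": 0,"jaw": 1},
  {"x": 0,"y": 0,"z": -14.5,"ax": 0,"ay": 0,"az": 0,"jaw": 1},
  {"x": 0,"y": 0,"z": -15.5,"ax": 0,"ay": 0,"az": 0,"jaw": 1},
  {"x": 0,"y": 0,"z": -15.9,"ax": 0,"ay": 0,"az": 0,"jaw": 1},
  {"x": 0,"y": 0,"z": -15.9,"ax": 0,"ay": 0,"az": 0,"jaw": 1},
  {"x": 0,"y": 0,"z": -15.9,"ax": 0,"ay": 0,"az": 0,"jaw": 1},
  {"x": 0,"y": 0,"z": -15.9,"ax": 0,"ay": 0,"az": 0,"jaw": 1},
  {"x": 0,"y": 0,"z": -15.9,"ax": 0,"ay": 0,"az": 0,"jaw": 1},
  {"x": 0,"y": 0,"z": -15.9,"ax": 0,"ay": 0,"az": 0,"jaw": 1},
])

```text
t: 5.97
tool_pos: [0.4678, 0.1863, 0.2985]
tcp_rot: [0.0, 0.994, 0.113, -0.001]
ft_force: [-0.2, -0.0, -8.6]
grip_width: 0.0324
```

Run:
```python
from h import *
wsave('w4'); to((.673,.106,.300)); s=arm.observe(); print(s['joints'].round(2),s['moment'].round(3))
for n in('scene','top'): cv2.imwrite(f'pics/{n}4.png',cv2.cvtColor(arm.get_image(n),cv2.COLOR_RGB2BGR))
s=arm.observe(); print(s['ft_force'],s['moment'])
```

```text
t 6.02 pos [0.4679 0.1864 0.2987] F [-0.81 -0.76 -8.17] w 0.0326 yaw 0.226 turn [0.0001 0.0011 0.    ]
(0.673, 0.106, 0.3) [18.19 12.42 -0.15]
[-0.07  0.23 -0.51  1.73  0.12  1.22 -1.95] [-0.001  0.032 -0.023]
[ 0.69238782  0.55032106 -7.59064932] [ 0.02168964  0.01685265 -0.01067782]
```

View pics/w4.png

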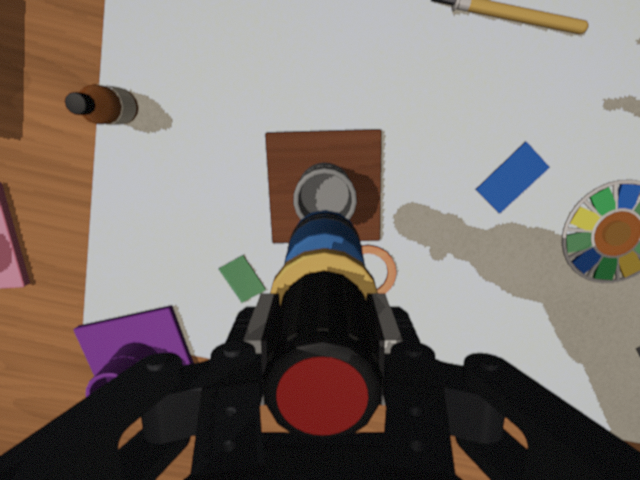

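View pics/scene4.png

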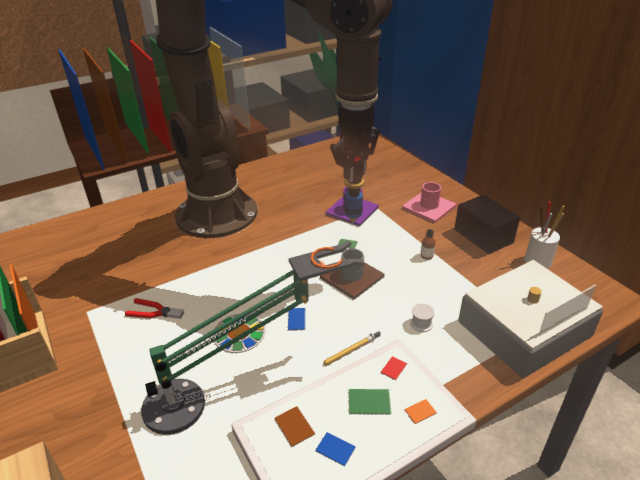

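Run:
```python
from h import *
im=cv2.imread('pics/w4.png'); m=(im[...,2]>100)&(im[...,1]<60)&(im[...,0]<60); m[:340]=0
c=np.argwhere(m); uv=c.mean(0)[::-1]; print(uv,len(c)); e=wonz('w4',uv,.346); print('top',e)
p=np.load('pics/w4.npz'); Rt=R.from_quat(np.roll(p['q'],-1)); print('tool mm',Rt.inv().apply(e-p['p'])*1e3)
# expected collar outline if axis vertical below TCP / below cap top
th=np.linspace(0,2*np.pi,73)
for c0 in (p['p'],e):
    P=np.stack([c0[0]+.023*np.cos(th),c0[1]+.023*np.sin(th),0*th+.290],1)
    for q in wproj('w4',P).round().astype(int): cv2.circle(im,tuple(q),1,(0,255,0) if c0 is e else (255,0,255),-1)
save('','w4o',im,(220,180,420,460),3)
```

```text
[321.79401023 395.49598247] 5476
top [0.46778303 0.18739914 0.346     ]
tool mm [  0.12345973  -1.03645338 -47.47832806]
```

View pics/w4o.png

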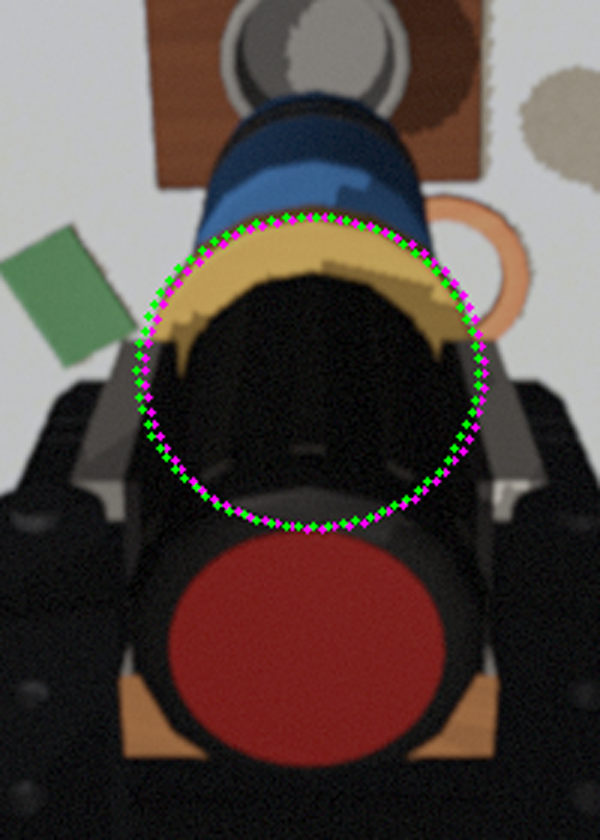

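Emit:
carry_out([
  {"x": 1,"y": 0.7,"z": 0,"ax": 0,"ay": 0,"az": 0,"jaw": 1},
  {"x": 3,"y": 2.1,"z": 0,"ax": 0,"ay": 0,"az": 0,"jaw": 1},
  {"x": 5,"y": 3.5,"z": 0,"ax": 0,"ay": 0,"az": 0,"jaw": 1},
  {"x": 7,"y": 4.8,"z": 0,"ax": 0,"ay": 0,"az": 0,"jaw": 1},
  {"x": 9,"y": 6.2,"z": 0,"ax": 0,"ay": 0,"az": 0,"jaw": 1},
  {"x": 11,"y": 7.5,"z": -0.1,"ax": 0,"ay": 0,"az": 0,"jaw": 1},
  {"x": 13,"y": 8.9,"z": -0.1,"ax": 0,"ay": 0,"az": 0,"jaw": 1},
  {"x": 15,"y": 10.2,"z": -0.1,"ax": 0,"ay": 0,"az": 0,"jaw": 1},
  {"x": 16.7,"y": 11.4,"z": -0.1,"ax": 0,"ay": 0,"az": 0,"jaw": 1},
  {"x": 17.8,"y": 12.1,"z": -0.1,"ax": 0,"ay": 0,"az": 0,"jaw": 1},
  {"x": 18.2,"y": 12.4,"z": -0.1,"ax": 0,"ay": 0,"az": 0,"jaw": 1},
  {"x": 18.2,"y": 12.4,"z": -0.1,"ax": 0,"ay": 0,"az": 0,"jaw": 1},
  {"x": 18.2,"y": 12.4,"z": -0.1,"ax": 0,"ay": 0,"az": 0,"jaw": 1},
  {"x": 18.2,"y": 12.4,"z": -0.1,"ax": 0,"ay": 0,"az": 0,"jaw": 1},
])

```text
t: 7.28
tool_pos: [0.6725, 0.1072, 0.3003]
tcp_rot: [-0.0, 0.994, 0.113, -0.0]
ft_force: [-0.7, -0.1, -8.3]
grip_width: 0.0328
```

```bash
cat > ov.py <<'E'
from h import *
import sys
def ov(name,S,yaw,box,s,cz=None):
    im=cv2.imread(f'pics/{name}.png')
    X=np.array([np.cos(yaw),np.sin(yaw),0]);Y=np.array([-np.sin(yaw),np.cos(yaw),0]);S=np.array(S)
    t=np.linspace(np.radians(-130),np.radians(130),60)
    C=[S+.026*(np.cos(a)*X+np.sin(a)*Y)+[0,0,.005] for a in t]
    L=[S+x*X+y*Y for x,y in [*[(u,.016) for u in np.linspace(-.04,.016,20)],*[(u,-.016) for u in np.linspace(-.04,.016,20)],*[(.016,v) for v in np.linspace(-.016,.016,12)]]]
    B=[S+.067*X+v*Y for v in np.linspace(-.031,.031,20)]
    for q,c in((C,(255,0,255)),(L,(0,255,0)),(B,(255,255,0))):
        for u in wproj(name,q):
            cv2.circle(im,tuple(u.round().astype(int)),0,c,-1)
    save('',name+'o',im,box,s)
E
python3 - <<'E'
from ov import *
wsave('w5'); to((.6583,-.0027,.300)); 
ov('w5',(.6582,-.0027,.2735),-1.7105,(250,130,520,330),2.9)
for i in range(3): arm.get_image('top'); print(arm.observe()['ft_force'].round(2),arm.observe()['tool_pos'].round(4))
E
```

```text
t 7.33 pos [0.6725 0.1073 0.3005] F [ 0.06  0.2  -9.07] w 0.0325 yaw 0.227 turn [-0.0004  0.0002 -0.    ]
(0.6583, -0.0027, 0.3) [-3.86 10.39  0.05]
[-1.09  0.11 -8.2 ] [0.6726 0.1071 0.3007]
[-0.03  0.54 -8.25] [0.6727 0.107  0.3007]
[ 0.05  0.38 -8.18] [0.6728 0.1068 0.3007]
```

View pics/w5o.png

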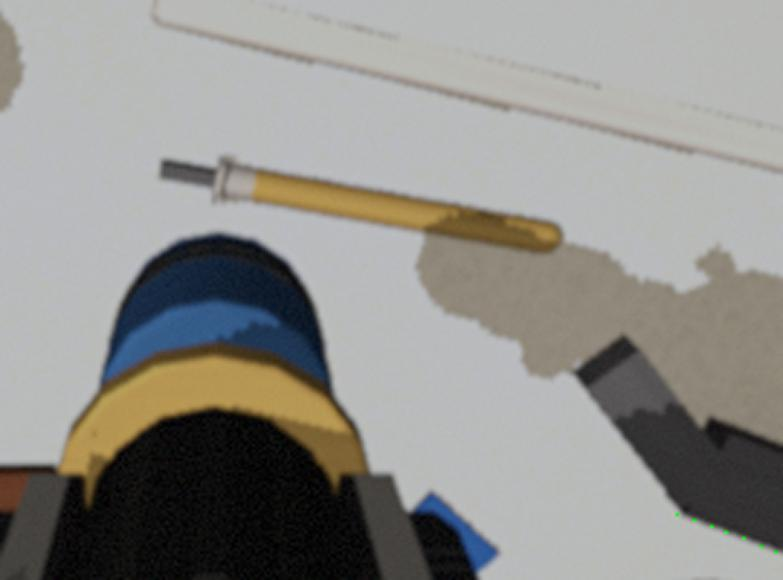

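View pics/w5.png

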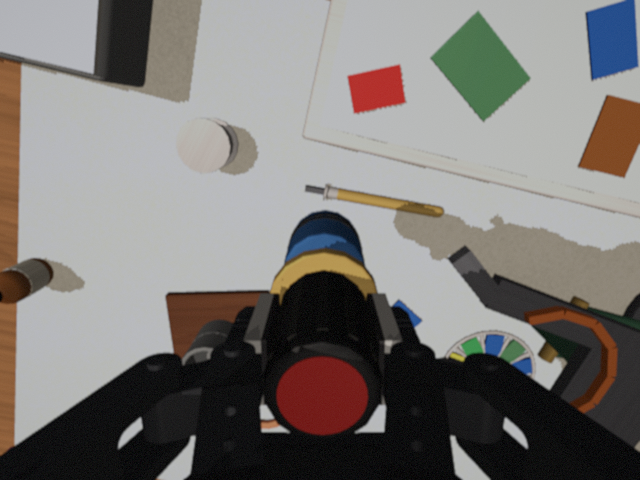

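Run:
```python
from ov import *
ov('w5',(.6582,-.0027,.2735),-1.7105,(430,220,640,440),3)
```

```text
(no output)
```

View pics/w5o.png

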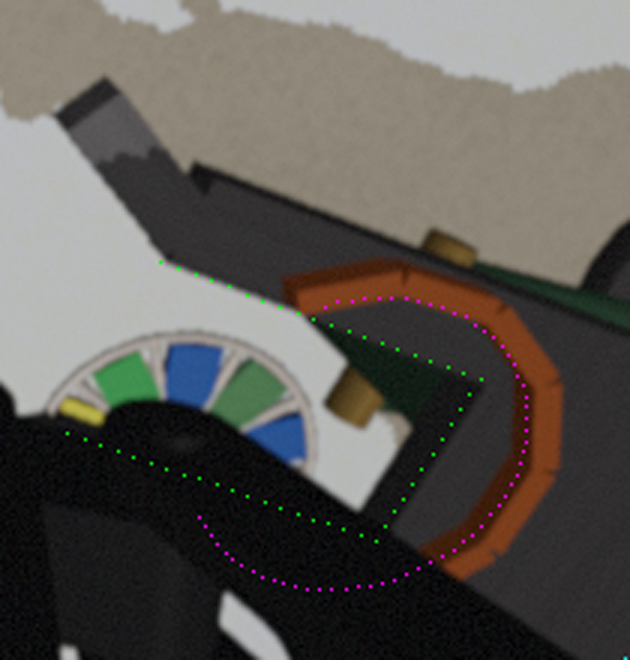

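Emit:
carry_out([
  {"x": -0.3,"y": 0.8,"z": 0,"ax": 0,"ay": 0,"az": 0,"jaw": 1},
  {"x": -0.67,"y": 1.8,"z": 0,"ax": 0,"ay": 0,"az": 0,"jaw": 1},
  {"x": -1.04,"y": 2.8,"z": 0,"ax": 0,"ay": 0,"az": 0,"jaw": 1},
  {"x": -1.41,"y": 3.8,"z": 0,"ax": 0,"ay": 0,"az": 0,"jaw": 1},
  {"x": -1.79,"y": 4.8,"z": 0,"ax": 0,"ay": 0,"az": 0,"jaw": 1},
  {"x": -2.16,"y": 5.8,"z": 0,"ax": 0,"ay": 0,"az": 0,"jaw": 1},
  {"x": -2.35,"y": 6.3,"z": 0,"ax": 0,"ay": 0,"az": 0,"jaw": 1},
  {"x": -2.35,"y": 6.3,"z": 0,"ax": 0,"ay": 0,"az": 0,"jaw": 1},
  {"x": -2.35,"y": 6.3,"z": 0,"ax": 0,"ay": 0,"az": 0,"jaw": 1},
])

```text
t: 8.23
tool_pos: [0.6645, 0.0395, 0.3003]
tcp_rot: [-0.0, 0.994, 0.112, 0.0]
ft_force: [0.1, 0.9, -8.1]
grip_width: 0.0326
```

Run:
```python
from ov import *
wsave('w6'); to((.6582,-.0027,.300)); 
ov('w6',(.6582,-.0027,.2735),-1.7105,(240,180,480,400),3)
```

```text
t 8.28 pos [0.6645 0.0404 0.3004] F [ 0.07  0.88 -8.07] w 0.033 yaw 0.226 turn [-0.0008 -0.0003  0.    ]
(0.6582, -0.0027, 0.3) [-1.58  4.06  0.03]
```

View pics/w6o.png

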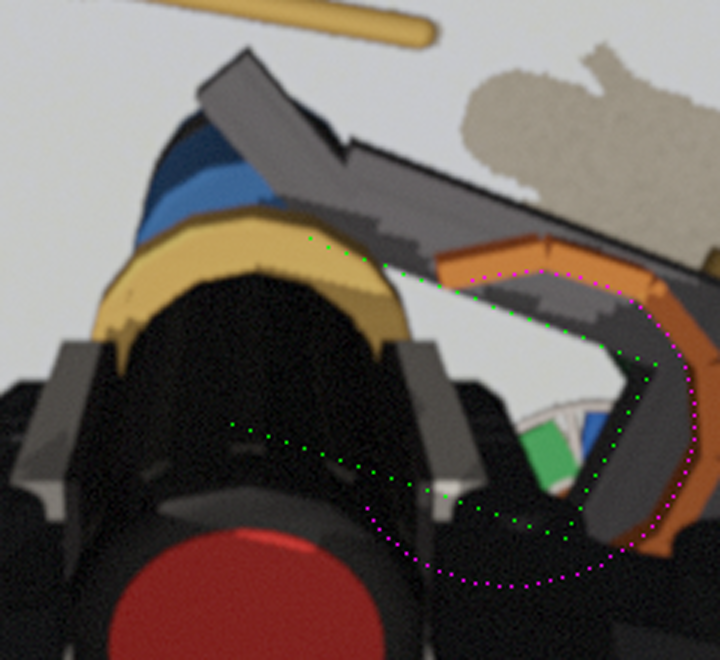

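Emit:
carry_out([
  {"x": -0.2,"y": 0.5,"z": 0,"ax": 0,"ay": 0,"az": 0,"jaw": 1},
  {"x": -0.46,"y": 1.2,"z": 0,"ax": 0,"ay": 0,"az": 0,"jaw": 1},
  {"x": -0.75,"y": 1.95,"z": 0,"ax": 0,"ay": 0,"az": 0,"jaw": 1},
  {"x": -1.05,"y": 2.7,"z": 0,"ax": 0,"ay": 0,"az": 0,"jaw": 1},
  {"x": -1.32,"y": 3.4,"z": 0,"ax": 0,"ay": 0,"az": 0,"jaw": 1},
  {"x": -1.5,"y": 3.87,"z": 0,"ax": 0,"ay": 0,"az": 0,"jaw": 1},
  {"x": -1.56,"y": 4.04,"z": 0,"ax": 0,"ay": 0,"az": 0,"jaw": 1},
  {"x": -1.56,"y": 4.04,"z": 0,"ax": 0,"ay": 0,"az": 0,"jaw": 1},
  {"x": -1.56,"y": 4.04,"z": 0,"ax": 0,"ay": 0,"az": 0,"jaw": 1},
  {"x": -1.56,"y": 4.04,"z": 0,"ax": 0,"ay": 0,"az": 0,"jaw": 1},
])

```text
t: 9.12
tool_pos: [0.6583, -0.0024, 0.3003]
tcp_rot: [-0.0, 0.994, 0.113, 0.0]
ft_force: [0.3, 0.4, -7.7]
grip_width: 0.0325
```

Run:
```python
from ov import *
wsave('w7'); to((.6582,-.0027,.292)); 
ov('w7',(.6582,-.0027,.2735),-1.7105,(200,180,440,400),3)
for n in('scene','top'): cv2.imwrite(f'pics/{n}7.png',cv2.cvtColor(arm.get_image(n),cv2.COLOR_RGB2BGR))
save('','s7c',cv2.imread('pics/scene7.png'),(250,180,400,310),5)
to()
```

```text
t 9.17 pos [ 0.6583 -0.0024  0.3003] F [-0.47  0.72 -7.62] w 0.0329 yaw 0.227 turn [-0.0004 -0.0002  0.    ]
(0.6582, -0.0027, 0.292) [-0.02  0.03  0.83]
t 9.27 pos [ 0.6584 -0.0026  0.3003] F [ 0.27 -0.44 -9.2 ] w 0.0325 yaw 0.227 turn [-0.0003 -0.0001  0.    ]
```

View pics/w7o.png

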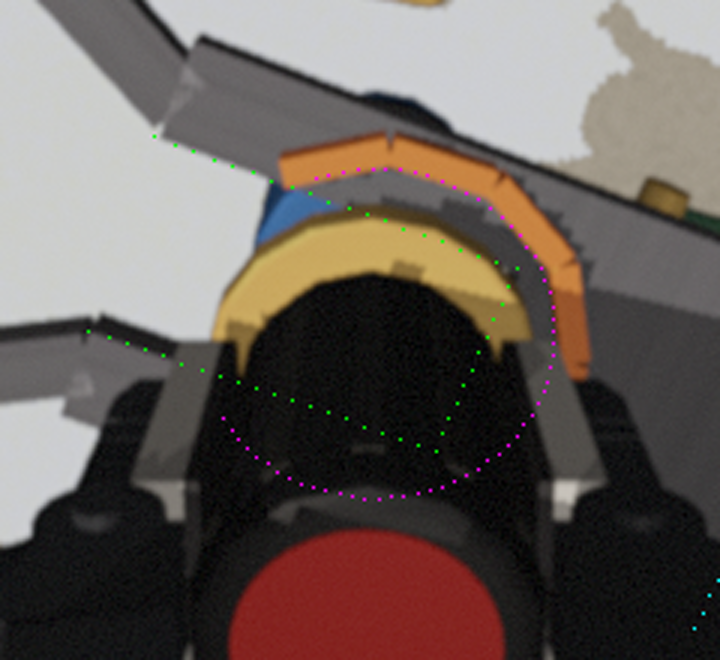

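View pics/s7c.png

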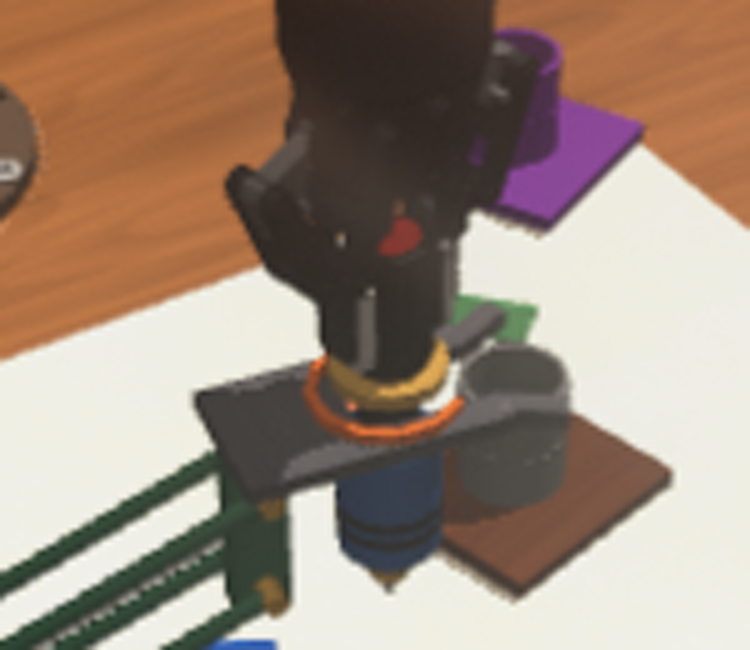

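Emit:
carry_out([
  {"x": 0,"y": 0,"z": 0.2,"ax": 0,"ay": 0,"az": 0,"jaw": 1},
  {"x": 0,"y": 0,"z": 0.4,"ax": 0,"ay": 0,"az": 0,"jaw": 1},
  {"x": 0,"y": 0,"z": 0.6,"ax": 0,"ay": 0,"az": 0,"jaw": 1},
  {"x": 0,"y": 0,"z": 0.75,"ax": 0,"ay": 0,"az": 0,"jaw": 1},
  {"x": 0,"y": 0,"z": 0.85,"ax": 0,"ay": 0,"az": 0,"jaw": 1},
  {"x": 0,"y": 0,"z": 0.85,"ax": 0,"ay": 0,"az": 0,"jaw": 1},
  {"x": 0,"y": 0,"z": 0.85,"ax": 0,"ay": 0,"az": 0,"jaw": 1},
])

```text
t: 9.85
tool_pos: [0.6583, -0.0032, 0.2918]
tcp_rot: [0.0, 0.994, 0.113, -0.0]
ft_force: [0.4, 0.4, -8.0]
grip_width: 0.0328
```

Run:
```python
from ov import *
wsave('w8'); to((.6582,-.0027,.290)); 
ov('w8',(.6582,-.0027,.2735),-1.7105,(200,180,440,400),3)
cv2.imwrite('pics/scene8.png',cv2.cvtColor(arm.get_image('scene'),cv2.COLOR_RGB2BGR))
save('','s8c',cv2.imread('pics/scene8.png'),(280,220,370,290),8)
to()
```

```text
t 9.9 pos [ 0.6584 -0.0032  0.2919] F [-0.17  0.28 -7.7 ] w 0.0328 yaw 0.226 turn [ 0.     -0.0001 -0.    ]
(0.6582, -0.0027, 0.29) [-0.01 -0.05  0.19]
t 9.95 pos [ 0.6584 -0.0032  0.2919] F [-0.43 -0.24 -8.7 ] w 0.0327 yaw 0.226 turn [ 0.0001 -0.0001 -0.    ]
```

View pics/w8o.png

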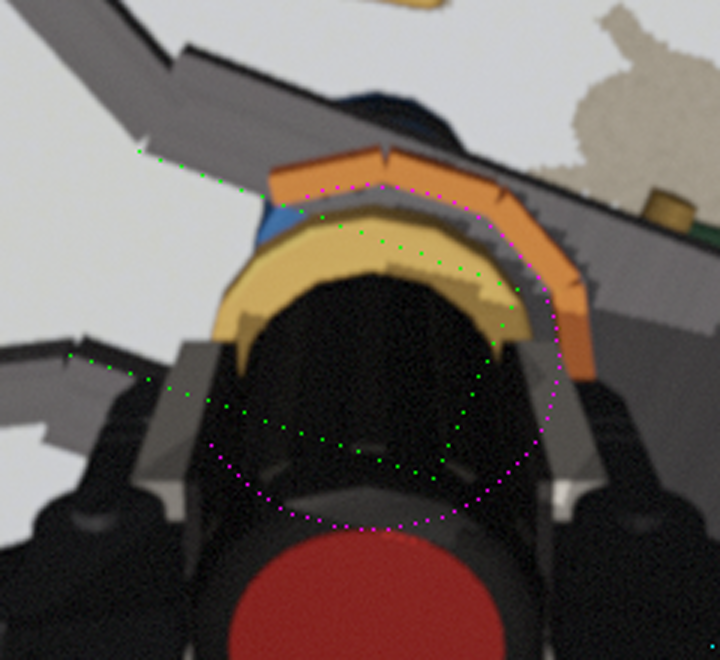

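View pics/s8c.png

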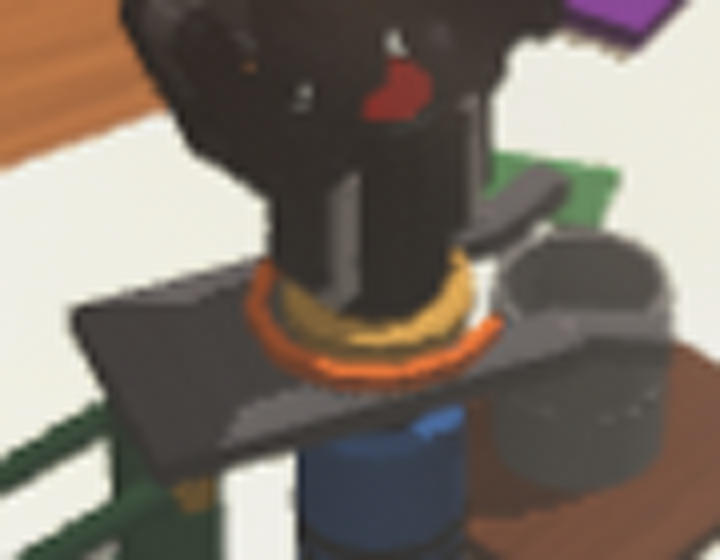

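Emit:
carry_out([
  {"x": 0.03,"y": 0,"z": 0.1,"ax": 0,"ay": 0,"az": 0,"jaw": 1},
  {"x": 0.03,"y": 0,"z": 0.2,"ax": 0,"ay": 0,"az": 0,"jaw": 1},
  {"x": 0.03,"y": 0,"z": 0.3,"ax": 0,"ay": 0,"az": 0,"jaw": 1},
  {"x": 0.03,"y": 0,"z": 0.3,"ax": 0,"ay": 0,"az": 0,"jaw": 1},
  {"x": 0.03,"y": 0,"z": 0.3,"ax": 0,"ay": 0,"az": 0,"jaw": 1},
])

```text
t: 10.37
tool_pos: [0.6588, -0.0028, 0.289]
tcp_rot: [-0.0, 0.994, 0.113, 0.0]
ft_force: [0.3, 1.9, -5.9]
grip_width: 0.0328
```

Run:
```python
from ov import *
wsave('w9'); to((.6582,-.0027,.290)); arm.get_image('top'); to(); arm.get_image('top');to()
```

```text
t 10.42 pos [ 0.6587 -0.0029  0.289 ] F [-0.15  0.49 -6.06] w 0.0329 yaw 0.226 turn [-0.0001 -0.0004  0.    ]
(0.6582, -0.0027, 0.29) [-0.05 -0.03 -0.1 ]
t 10.47 pos [ 0.6587 -0.003   0.289 ] F [ 0.4   1.31 -5.95] w 0.0331 yaw 0.226 turn [-0.     -0.0004  0.    ]
t 10.52 pos [ 0.6587 -0.003   0.289 ] F [-0.31  0.76 -5.82] w 0.0326 yaw 0.226 turn [-0.     -0.0004  0.    ]
```

Emit:
carry_out([
  {"x": 0.02,"y": -0.05,"z": 0.15,"ax": 0,"ay": 0,"az": 0,"jaw": 1},
  {"x": 0.05,"y": -0.13,"z": 0.4,"ax": 0,"ay": 0,"az": 0,"jaw": 1},
  {"x": 0.09,"y": -0.23,"z": 0.7,"ax": 0,"ay": 0,"az": 0,"jaw": 1},
  {"x": 0.12,"y": -0.32,"z": 1.0,"ax": 0,"ay": 0,"az": 0,"jaw": 1},
  {"x": 0.155,"y": -0.405,"z": 1.3,"ax": 0,"ay": 0,"az": 0,"jaw": 1},
  {"x": 0.187,"y": -0.49,"z": 1.6,"ax": 0,"ay": 0,"az": 0,"jaw": 1},
  {"x": 0.22,"y": -0.573,"z": 1.9,"ax": 0,"ay": 0,"az": 0,"jaw": 1},
  {"x": 0.25,"y": -0.65,"z": 2.2,"ax": 0,"ay": 0,"az": 0,"jaw": 1},
  {"x": 0.278,"y": -0.727,"z": 2.5,"ax": 0,"ay": 0,"az": 0,"jaw": 1},
  {"x": 0.306,"y": -0.8,"z": 2.8,"ax": 0,"ay": 0,"az": 0,"jaw": 1},
  {"x": 0.332,"y": -0.868,"z": 3.1,"ax": 0,"ay": 0,"az": 0,"jaw": 1},
  {"x": 0.357,"y": -0.934,"z": 3.4,"ax": 0,"ay": 0,"az": 0,"jaw": 1},
  {"x": 0.382,"y": -0.997,"z": 3.7,"ax": 0,"ay": 0,"az": 0,"jaw": 1},
  {"x": 0.404,"y": -1.057,"z": 4.0,"ax": 0,"ay": 0,"az": 0,"jaw": 1},
  {"x": 0.426,"y": -1.114,"z": 4.3,"ax": 0,"ay": 0,"az": 0,"jaw": 1},
  {"x": 0.448,"y": -1.17,"z": 4.6,"ax": 0,"ay": 0,"az": 0,"jaw": 1},
  {"x": 0.467,"y": -1.22,"z": 4.85,"ax": 0,"ay": 0,"az": 0,"jaw": 1},
  {"x": 0.48,"y": -1.254,"z": 5.05,"ax": 0,"ay": 0,"az": 0,"jaw": 1},
  {"x": 0.486,"y": -1.269,"z": 5.2,"ax": 0,"ay": 0,"az": 0,"jaw": 1},
  {"x": 0.486,"y": -1.269,"z": 5.2,"ax": 0,"ay": 0,"az": 0,"jaw": 1},
])

```text
t: 12.18
tool_pos: [0.6605, 0.0103, 0.2365]
tcp_rot: [0.0, 0.994, 0.113, -0.0]
ft_force: [2.3, 0.4, -2.9]
grip_width: 0.0327
```

Run:
```python
from ov import *
wsave('wa'); to((.6582,-.0027,.290));
d=.053;th=np.arcsin(np.sin(.349)-d/.3); o=.3*(np.cos(th)-np.cos(.349)); S=np.array([.6586+.139*o,-.003+.99*o,.2735-d]); print(S)
ov('wa',S,-1.7105,(200,180,440,400),3)
cv2.imwrite('pics/scenea.png',cv2.cvtColor(arm.get_image('scene'),cv2.COLOR_RGB2BGR))
save('','sac',cv2.imread('pics/scenea.png'),(270,220,380,310),7)
to()
```

```text
t 12.23 pos [0.6605 0.0103 0.2367] F [ 1.58  1.07 -4.28] w 0.0328 yaw 0.226 turn [0.0001 0.0002 0.    ]
(0.6582, -0.0027, 0.29) [-0.51  1.21 -5.33]
[0.66054028 0.01081929 0.2205    ]
t 12.28 pos [0.6605 0.0102 0.2368] F [ 1.6   1.12 -3.71] w 0.0328 yaw 0.226 turn [0.0001 0.0001 0.    ]
```

View pics/wao.png

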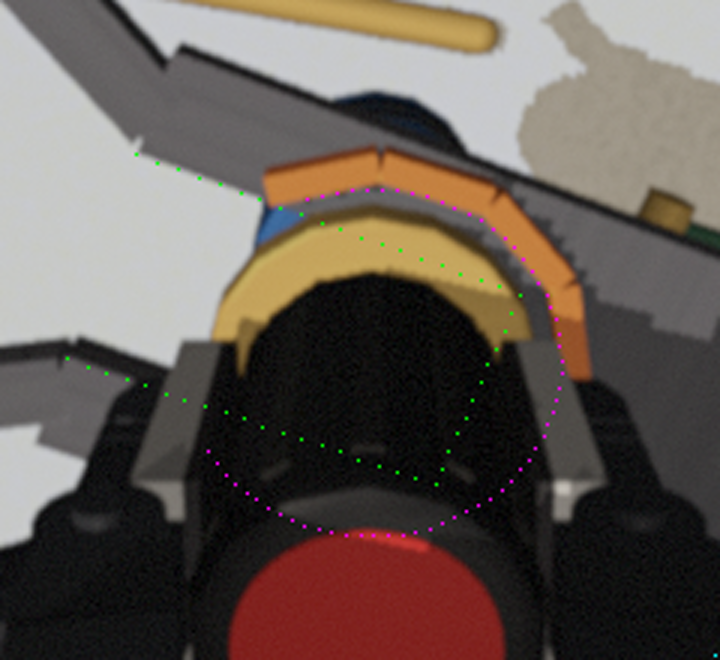

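View pics/sac.png

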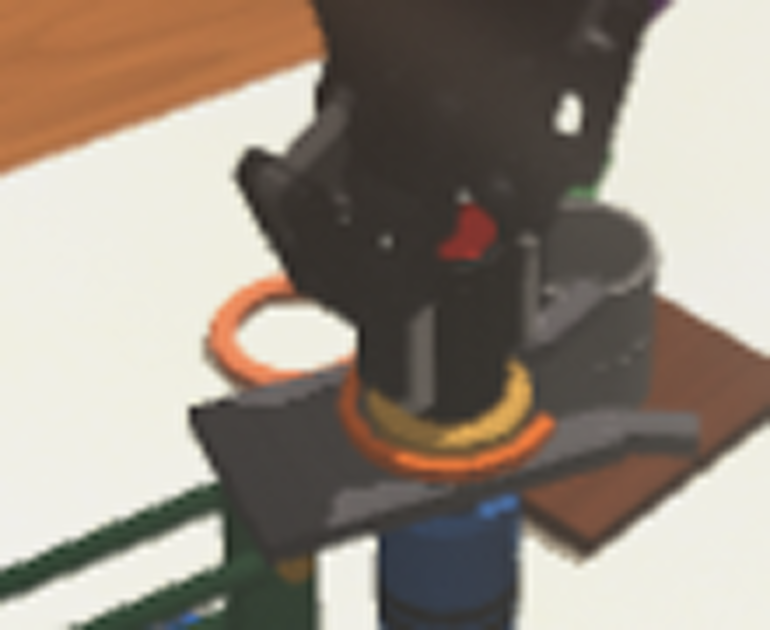

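Emit:
carry_out([
  {"x": 0.03,"y": -0.02,"z": 0.12,"ax": 0,"ay": 0,"az": 0,"jaw": 1},
  {"x": 0.07,"y": -0.05,"z": 0.35,"ax": 0,"ay": 0,"az": 0,"jaw": 1},
  {"x": 0.11,"y": -0.1,"z": 0.6,"ax": 0,"ay": 0,"az": 0,"jaw": 1},
  {"x": 0.13,"y": -0.14,"z": 0.9,"ax": 0,"ay": 0,"az": 0,"jaw": 1},
  {"x": 0.14,"y": -0.18,"z": 1.2,"ax": 0,"ay": 0,"az": 0,"jaw": 1},
  {"x": 0.155,"y": -0.21,"z": 1.5,"ax": 0,"ay": 0,"az": 0,"jaw": 1},
  {"x": 0.165,"y": -0.24,"z": 1.8,"ax": 0,"ay": 0,"az": 0,"jaw": 1},
  {"x": 0.18,"y": -0.27,"z": 2.1,"ax": 0,"ay": 0,"az": 0,"jaw": 1},
  {"x": 0.19,"y": -0.3,"z": 2.4,"ax": 0,"ay": 0,"az": 0,"jaw": 1},
  {"x": 0.195,"y": -0.32,"z": 2.7,"ax": 0,"ay": 0,"az": 0,"jaw": 1},
  {"x": 0.205,"y": -0.34,"z": 3.0,"ax": 0,"ay": 0,"az": 0,"jaw": 1},
  {"x": 0.21,"y": -0.355,"z": 3.3,"ax": 0,"ay": 0,"az": 0,"jaw": 1},
  {"x": 0.215,"y": -0.37,"z": 3.6,"ax": 0,"ay": 0,"az": 0,"jaw": 1},
  {"x": 0.22,"y": -0.38,"z": 3.9,"ax": 0,"ay": 0,"az": 0,"jaw": 1},
  {"x": 0.225,"y": -0.39,"z": 4.2,"ax": 0,"ay": 0,"az": 0,"jaw": 1},
  {"x": 0.225,"y": -0.395,"z": 4.5,"ax": 0,"ay": 0,"az": 0,"jaw": 1},
  {"x": 0.225,"y": -0.395,"z": 4.75,"ax": 0,"ay": 0,"az": 0,"jaw": 1},
  {"x": 0.225,"y": -0.395,"z": 4.9,"ax": 0,"ay": 0,"az": 0,"jaw": 1},
  {"x": 0.225,"y": -0.395,"z": 5.0,"ax": 0,"ay": 0,"az": 0,"jaw": 1},
  {"x": 0.225,"y": -0.395,"z": 5.0,"ax": 0,"ay": 0,"az": 0,"jaw": 1},
])

```text
t: 13.95
tool_pos: [0.6619, 0.0147, 0.1867]
tcp_rot: [0.0, 0.994, 0.113, 0.0]
ft_force: [-1.3, -3.2, -1.1]
grip_width: 0.0326
```

Run:
```python
from ov import *
wsave('wb'); 
s=arm.observe(); d=.2895-s['tool_pos'][2];th=np.arcsin(np.sin(.349)-d/.3); o=.3*(np.cos(th)-np.cos(.349)); S=np.array([.6586+.139*o,-.003+.99*o,.2735-d]); print(d,S)
ov('wb',S,-1.7105,(200,180,440,400),3)
F=[]
for i in range(6): arm.get_image('top'); F.append(arm.observe()['ft_force'])
print(np.round(F,2),np.mean(F,0)); to(S+[0,0,.0165])
```

```text
0.1026970438488472 [0.66111388 0.01490458 0.17080296]
[[-2.64 -2.59 -1.62]
 [-1.93 -3.02 -1.05]
 [-0.31 -2.28 -1.62]
 [-2.51 -2.36 -1.7 ]
 [-2.15 -3.02 -1.18]
 [-1.49 -2.92 -1.67]] [-1.83646839 -2.69763991 -1.47253308]
t 14.3 pos [0.6619 0.0147 0.1869] F [-1.49 -2.92 -1.67] w 0.0328 yaw 0.226 turn [ 0.0002 -0.0002 -0.    ]
[0.66111388 0.01490458 0.18730296] [-0.07 -0.04 -0.04]
```

View pics/wbo.png

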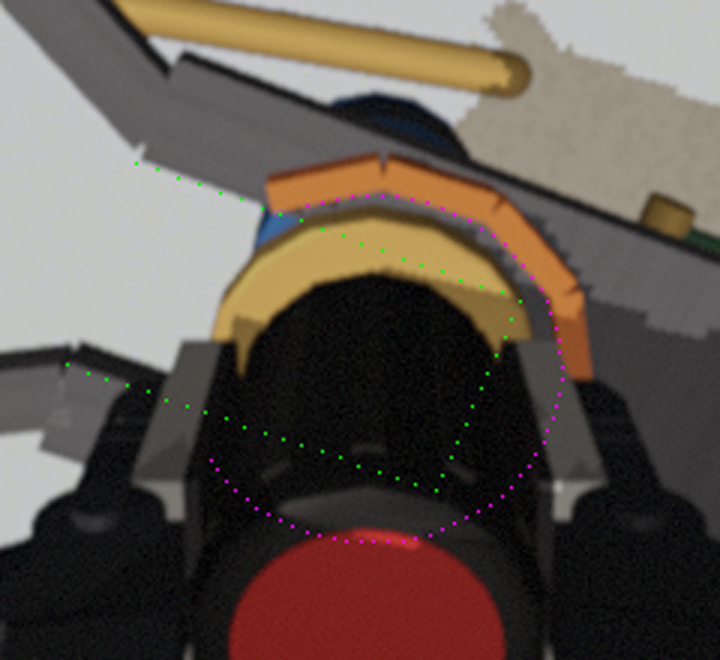

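Emit:
carry_out([
  {"x": -0.02,"y": 0.02,"z": 0.1,"ax": 0,"ay": 0,"az": 0,"jaw": 1},
  {"x": -0.05,"y": 0.05,"z": 0.3,"ax": 0,"ay": 0,"az": 0,"jaw": 1},
  {"x": -0.06,"y": 0.07,"z": 0.6,"ax": 0,"ay": 0,"az": 0,"jaw": 1},
  {"x": -0.07,"y": 0.08,"z": 0.9,"ax": 0,"ay": 0,"az": 0,"jaw": 1},
  {"x": -0.08,"y": 0.1,"z": 1.2,"ax": 0,"ay": 0,"az": 0,"jaw": 1},
  {"x": -0.085,"y": 0.115,"z": 1.5,"ax": 0,"ay": 0,"az": 0,"jaw": 1},
  {"x": -0.09,"y": 0.13,"z": 1.8,"ax": 0,"ay": 0,"az": 0,"jaw": 1},
  {"x": -0.095,"y": 0.145,"z": 2.05,"ax": 0,"ay": 0,"az": 0,"jaw": 1},
  {"x": -0.1,"y": 0.16,"z": 2.2,"ax": 0,"ay": 0,"az": 0,"jaw": 1},
  {"x": -0.1,"y": 0.16,"z": 2.3,"ax": 0,"ay": 0,"az": 0,"jaw": 1},
  {"x": -0.1,"y": 0.16,"z": 2.3,"ax": 0,"ay": 0,"az": 0,"jaw": 1},
  {"x": -0.1,"y": 0.16,"z": 2.3,"ax": 0,"ay": 0,"az": 0,"jaw": 1},
])

```text
t: 15.3
tool_pos: [0.6615, 0.0135, 0.164]
tcp_rot: [-0.0, 0.994, 0.113, 0.0]
ft_force: [2.5, 2.5, 1.3]
grip_width: 0.0328
```

```bash
cat > fm.py <<'E'
from ov import *
def mean(n=10):
    F=[];M=[]
    for i in range(n): arm.get_image('top'); s=arm.observe(); F.append(s['ft_force']); M.append(s['moment'])
    print('mean F',np.mean(F,0).round(2),'se',(np.std(F,0)/n**.5).round(2),'M',np.mean(M,0).round(3)); to()
E
python3 -c "
from fm import *
mean()"
```

```text
mean F [ 2.04  3.09 -0.53] se [0.16 0.13 0.1 ] M [ 0.756 -0.399 -0.033]
t 15.8 pos [0.6611 0.013  0.1638] F [ 2.39  3.65 -0.35] w 0.033 yaw 0.226 turn [-0.0001  0.0001 -0.    ]
```

Emit:
carry_out([
  {"x": 0.02,"y": -0.03,"z": 0.1,"ax": 0,"ay": 0,"az": 0,"jaw": 1},
  {"x": 0.04,"y": -0.05,"z": 0.25,"ax": 0,"ay": 0,"az": 0,"jaw": 1},
  {"x": 0.035,"y": -0.04,"z": 0.4,"ax": 0,"ay": 0,"az": 0,"jaw": 1},
  {"x": 0.035,"y": -0.035,"z": 0.55,"ax": 0,"ay": 0,"az": 0,"jaw": 1},
  {"x": 0.03,"y": -0.03,"z": 0.65,"ax": 0,"ay": 0,"az": 0,"jaw": 1},
  {"x": 0.03,"y": -0.03,"z": 0.7,"ax": 0,"ay": 0,"az": 0,"jaw": 1},
  {"x": 0.03,"y": -0.03,"z": 0.7,"ax": 0,"ay": 0,"az": 0,"jaw": 1},
  {"x": 0.03,"y": -0.03,"z": 0.7,"ax": 0,"ay": 0,"az": 0,"jaw": 1},
])

```text
t: 16.47
tool_pos: [0.6612, 0.0126, 0.1567]
tcp_rot: [0.0, 0.994, 0.112, -0.0]
ft_force: [-0.4, -2.7, 0.4]
grip_width: 0.0327
```

```bash
python3 -c "
from fm import *
mean()"
```

```text
mean F [-1.06 -3.67  0.32] se [0.19 0.27 0.14] M [-0.716  0.329  0.021]
t 16.97 pos [0.6613 0.0127 0.1568] F [-2.17 -4.85  0.26] w 0.0328 yaw 0.225 turn [0.0007 0.0005 0.    ]
```

Emit:
carry_out([
  {"x": 0,"y": 0.02,"z": 0,"ax": 0,"ay": 0,"az": 0,"jaw": 1},
  {"x": 0,"y": 0.03,"z": 0,"ax": 0,"ay": 0,"az": 0,"jaw": 1},
  {"x": 0,"y": 0.03,"z": 0,"ax": 0,"ay": 0,"az": 0,"jaw": 1},
  {"x": 0,"y": 0.03,"z": 0,"ax": 0,"ay": 0,"az": 0,"jaw": 1},
])

```text
t: 17.3
tool_pos: [0.6614, 0.013, 0.1567]
tcp_rot: [0.0, 0.994, 0.113, -0.0]
ft_force: [-1.2, -3.6, 1.0]
grip_width: 0.0326
```

```bash
python3 -c "
from fm import *
mean()"
```

```text
mean F [-1.73 -3.69  0.67] se [0.15 0.13 0.21] M [-0.83   0.413  0.015]
t 17.8 pos [0.6615 0.0131 0.1568] F [-2.52 -4.16  1.04] w 0.0328 yaw 0.226 turn [-0. -0.  0.]
```

Emit:
carry_out([
  {"x": -0.02,"y": 0.03,"z": 0,"ax": 0,"ay": 0,"az": 0,"jaw": 1},
  {"x": -0.03,"y": 0.06,"z": 0,"ax": 0,"ay": 0,"az": 0,"jaw": 1},
  {"x": -0.03,"y": 0.06,"z": 0,"ax": 0,"ay": 0,"az": 0,"jaw": 1},
  {"x": -0.03,"y": 0.06,"z": 0,"ax": 0,"ay": 0,"az": 0,"jaw": 1},
  {"x": -0.03,"y": 0.06,"z": 0,"ax": 0,"ay": 0,"az": 0,"jaw": 1},
])

```text
t: 18.22
tool_pos: [0.6615, 0.013, 0.1569]
tcp_rot: [-0.0, 0.994, 0.113, 0.0]
ft_force: [-1.6, 0.1, -0.3]
grip_width: 0.0329
```

```bash
python3 -c "
from fm import *
mean()"
```

```text
mean F [-0.81  0.69  0.24] se [0.27 0.36 0.15] M [ 0.235  0.189 -0.008]
t 18.72 pos [0.6615 0.0129 0.1569] F [0.05 2.35 0.09] w 0.0325 yaw 0.226 turn [-0.0005 -0.0004  0.    ]
```

Emit:
carry_out([
  {"x": 0,"y": 0,"z": -0.1,"ax": 0,"ay": 0,"az": 0,"jaw": 1},
  {"x": 0,"y": -0.01,"z": -0.2,"ax": 0,"ay": 0,"az": 0,"jaw": 1},
  {"x": 0,"y": -0.01,"z": -0.2,"ax": 0,"ay": 0,"az": 0,"jaw": 1},
  {"x": 0,"y": -0.01,"z": -0.2,"ax": 0,"ay": 0,"az": 0,"jaw": 1},
  {"x": 0,"y": -0.01,"z": -0.2,"ax": 0,"ay": 0,"az": 0,"jaw": 1},
])

```text
t: 19.13
tool_pos: [0.6614, 0.0131, 0.1589]
tcp_rot: [-0.0, 0.994, 0.113, 0.0]
ft_force: [0.3, 3.5, -0.6]
grip_width: 0.0331
```

```bash
python3 -c "
from fm import *
wsave('wc'); mean(14)
cv2.imwrite('pics/scenec.png',cv2.cvtColor(arm.get_image('scene'),cv2.COLOR_RGB2BGR))
save('','scc',cv2.imread('pics/scenec.png'),(240,220,400,350),5)
save('','wcc',cv2.imread('pics/wc.png'),(200,180,440,400),3)
"
```

```text
mean F [ 0.2   3.98 -0.39] se [0.14 0.12 0.11] M [ 1.072 -0.029 -0.03 ]
t 19.88 pos [0.6614 0.0125 0.1588] F [ 0.23  4.11 -0.78] w 0.0327 yaw 0.226 turn [-0.     -0.0001  0.    ]
```

View pics/scc.png

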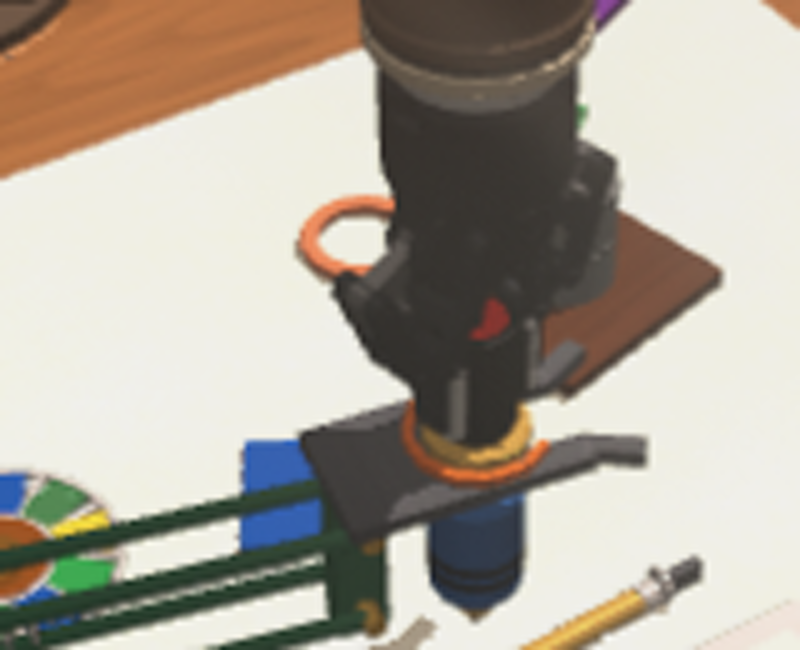

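View pics/wcc.png

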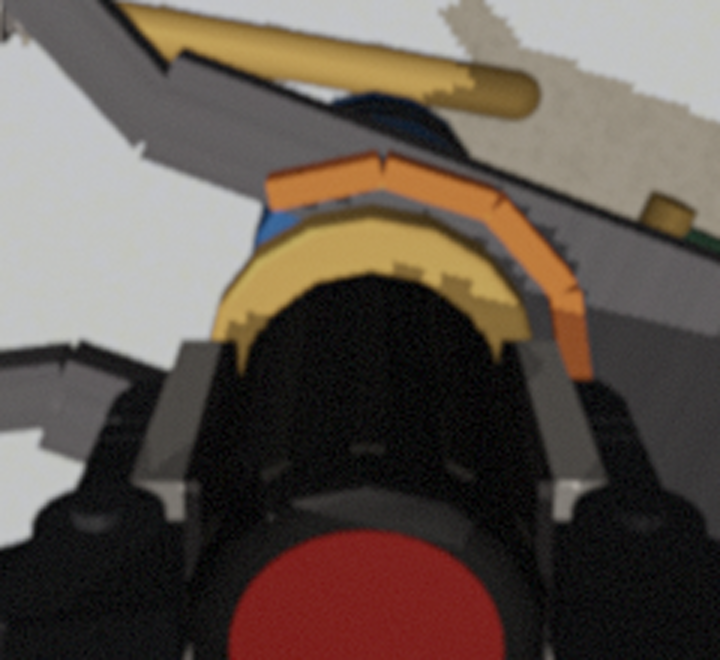

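Emit:
carry_out([
  {"x": 0,"y": -0.02,"z": 0,"ax": 0,"ay": 0,"az": 0,"jaw": 1},
  {"x": 0,"y": -0.03,"z": 0,"ax": 0,"ay": 0,"az": 0,"jaw": 1},
  {"x": 0,"y": -0.03,"z": 0,"ax": 0,"ay": 0,"az": 0,"jaw": 1},
  {"x": 0,"y": -0.03,"z": 0,"ax": 0,"ay": 0,"az": 0,"jaw": 1},
], force=20)

```text
t: 20.27
tool_pos: [0.6613, 0.0125, 0.1588]
tcp_rot: [0.0, 0.994, 0.113, 0.0]
ft_force: [1.2, 2.8, 0.7]
grip_width: 0.0329
```

```bash
python3 -c "
from fm import *
mean(12)"
```

```text
mean F [ 0.91  2.11 -0.29] se [0.13 0.16 0.1 ] M [ 0.639 -0.17  -0.008]
t 20.87 pos [0.6613 0.0125 0.1588] F [ 0.96  1.53 -0.46] w 0.0324 yaw 0.226 turn [0.0003 0.     0.    ]
```

Emit:
carry_out([
  {"x": -0.01,"y": -0.015,"z": 0.03,"ax": 0,"ay": 0,"az": 0,"jaw": 1},
  {"x": -0.01,"y": -0.015,"z": 0.03,"ax": 0,"ay": 0,"az": 0,"jaw": 1},
  {"x": -0.01,"y": -0.015,"z": 0.03,"ax": 0,"ay": 0,"az": 0,"jaw": 1},
  {"x": -0.01,"y": -0.015,"z": 0.03,"ax": 0,"ay": 0,"az": 0,"jaw": 0.3},
  {"x": -0.01,"y": -0.015,"z": 0.03,"ax": 0,"ay": 0,"az": 0,"jaw": 0.25},
  {"x": -0.01,"y": -0.015,"z": 0.03,"ax": 0,"ay": 0,"az": 0,"jaw": 0.22},
  {"x": -0.01,"y": -0.015,"z": 0.03,"ax": 0,"ay": 0,"az": 0,"jaw": 0.2},
  {"x": -0.01,"y": -0.015,"z": 0.03,"ax": 0,"ay": 0,"az": 0,"jaw": 0.18},
  {"x": -0.01,"y": -0.015,"z": 0.03,"ax": 0,"ay": 0,"az": 0,"jaw": 0.16},
  {"x": -0.01,"y": -0.015,"z": 0.03,"ax": 0,"ay": 0,"az": 0,"jaw": 0.14},
  {"x": -0.01,"y": -0.015,"z": 0.03,"ax": 0,"ay": 0,"az": 0,"jaw": 0.12},
  {"x": -0.01,"y": -0.015,"z": 0.03,"ax": 0,"ay": 0,"az": 0,"jaw": 0.1},
  {"x": -0.01,"y": -0.015,"z": 0.03,"ax": 0,"ay": 0,"az": 0,"jaw": 0.05},
  {"x": -0.01,"y": -0.015,"z": 0.03,"ax": 0,"ay": 0,"az": 0,"jaw": 0},
])

```text
t: 22.03
tool_pos: [0.6611, 0.0129, 0.1585]
tcp_rot: [0.0, 0.994, 0.113, -0.0]
ft_force: [-0.2, -0.6, 0.6]
grip_width: 0.043
```

```bash
python3 -c "
from fm import *
wsave('wd'); mean(3)
cv2.imwrite('pics/scened.png',cv2.cvtColor(arm.get_image('scene'),cv2.COLOR_RGB2BGR))
save('','scd',cv2.imread('pics/scened.png'),(240,220,400,350),5)
save('','wdc',cv2.imread('pics/wd.png'),(200,180,440,400),3)
"
```

```text
mean F [ 0.27  0.19 -0.54] se [0.08 0.43 0.18] M [-0.033  0.001  0.002]
t 22.23 pos [0.6611 0.0128 0.1585] F [ 0.45  1.11 -0.97] w 0.0428 yaw 0.226 turn [ 0. -0. -0.]
```

View pics/scd.png

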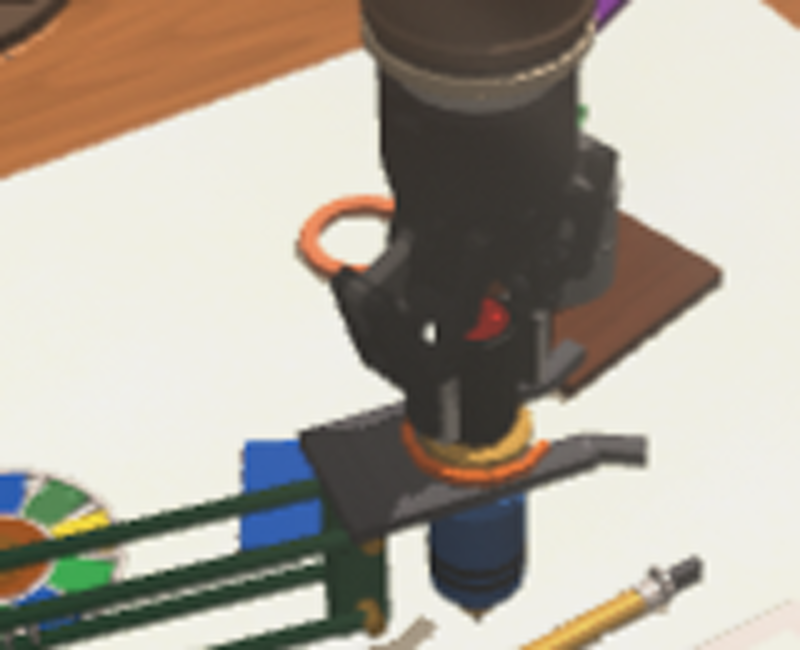

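View pics/wdc.png

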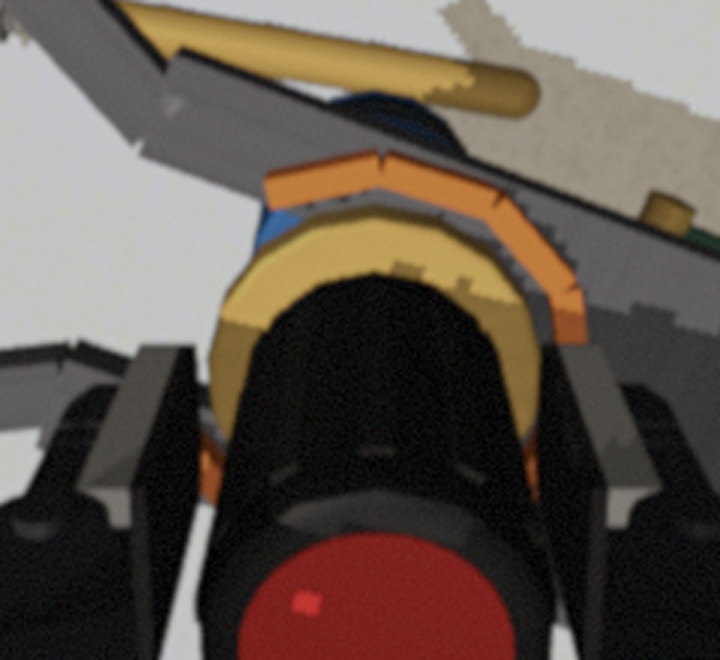

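Emit:
carry_out([
  {"x": 0,"y": 0,"z": 0,"ax": 0,"ay": 0,"az": 0,"jaw": -0.3},
  {"x": 0,"y": 0,"z": 0,"ax": 0,"ay": 0,"az": 0,"jaw": -0.6},
  {"x": 0,"y": 0,"z": 0,"ax": 0,"ay": 0,"az": 0,"jaw": -0.8},
  {"x": 0,"y": 0,"z": 0,"ax": 0,"ay": 0,"az": 0,"jaw": -0.8},
  {"x": 0,"y": 0,"z": -0.5,"ax": 0,"ay": 0,"az": 0,"jaw": -0.8},
  {"x": 0,"y": 0,"z": -1.5,"ax": 0,"ay": 0,"az": 0,"jaw": -0.8},
  {"x": 0,"y": 0,"z": -3,"ax": 0,"ay": 0,"az": 0,"jaw": -0.8},
  {"x": 0,"y": 0,"z": -5,"ax": 0,"ay": 0,"az": 0,"jaw": -0.8},
  {"x": 0,"y": 0,"z": -7,"ax": 0,"ay": 0,"az": 0,"jaw": -0.8},
  {"x": 0,"y": 0,"z": -9,"ax": 0,"ay": 0,"az": 0,"jaw": -0.8},
  {"x": 0,"y": 0,"z": -12,"ax": 0,"ay": 0,"az": 0,"jaw": -0.8},
  {"x": 0,"y": 0,"z": -15,"ax": 0,"ay": 0,"az": 0,"jaw": -0.8},
  {"x": 0,"y": 0,"z": -18,"ax": 0,"ay": 0,"az": 0,"jaw": -0.8},
  {"x": 0,"y": 0,"z": -20,"ax": 0,"ay": 0,"az": 0,"jaw": -0.8},
  {"x": 0,"y": 0,"z": -20,"ax": 0,"ay": 0,"az": 0,"jaw": -0.8},
  {"x": 0,"y": 0,"z": -20,"ax": 0,"ay": 0,"az": 0,"jaw": -0.8},
])

```text
t: 23.62
tool_pos: [0.6616, 0.0132, 0.3608]
tcp_rot: [0.0, 0.994, 0.113, 0.002]
ft_force: [-0.1, -0.5, -1.1]
grip_width: 0.0772
```

```bash
python3 -c "
from fm import *
wsave('we')
for k in range(2):
    cv2.imwrite(f'pics/scenee{k}.png',cv2.cvtColor(arm.get_image('scene'),cv2.COLOR_RGB2BGR)); mean(8)
a,b=[cv2.imread(f'pics/scenee{k}.png') for k in(0,1)]; d=cv2.absdiff(a,b).max(2); print((d>40).sum(), np.argwhere(d>40)[:5])
to()
"
```

```text
mean F [ 0.29 -0.56 -0.19] se [0.2  0.11 0.22] M [ 0.019  0.001 -0.001]
t 24.12 pos [0.661  0.0129 0.3581] F [ 0.3  -0.8  -0.25] w 0.0766 yaw 0.226 turn [-0.0001  0.0006 -0.    ]
mean F [ 0.07  0.16 -0.03] se [0.06 0.12 0.13] M [-0.006 -0.     0.003]
t 24.57 pos [0.6611 0.0129 0.3585] F [0.01 0.37 0.3 ] w 0.077 yaw 0.226 turn [ 0. -0. -0.]
70 [[ 36 288]
 [ 40 295]
 [ 43 300]
 [ 44 302]
 [ 45 357]]
t 24.57 pos [0.6611 0.0129 0.3585] F [0.01 0.37 0.3 ] w 0.077 yaw 0.226 turn [ 0. -0. -0.]
```

View pics/scenee1.png

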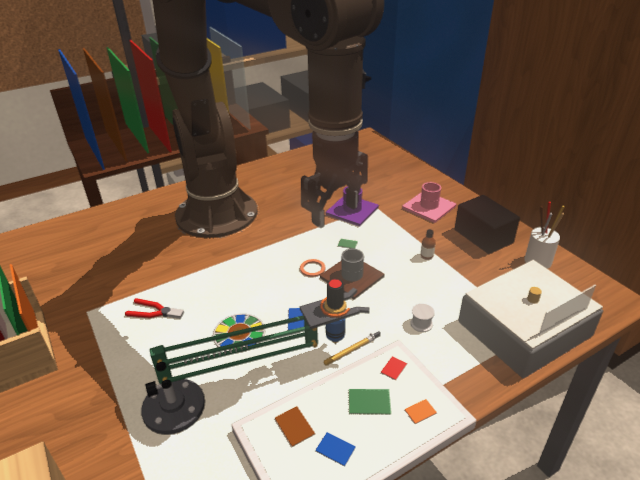

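View pics/we.png

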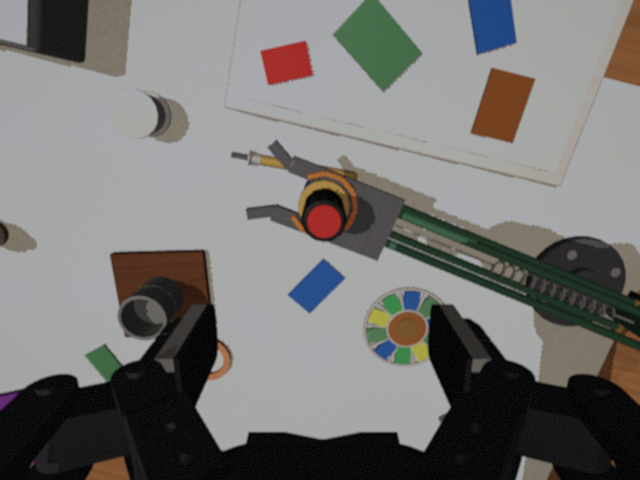

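```bash
python3 -c "
from fm import *
mean(6)
cv2.imwrite('pics/scenee2.png',cv2.cvtColor(arm.get_image('scene'),cv2.COLOR_RGB2BGR))
I=[cv2.imread(f'pics/scenee{k}.png') for k in(0,1,2)]+[cv2.imread('pics/scened.png')]
for a,b in((0,1),(1,2)):
    d=cv2.absdiff(I[a],I[b]).max(2)[270:360,150:380]; print((d>40).sum())
def red(i): m=(i[...,2]>150)&(i[...,1]<70)&(i[...,0]<70); m[:270]=0;m[:,:315]=0;m[300:]=0;return np.argwhere(m).mean(0)
print([red(i) for i in I[:3]])
"
```

```text
mean F [ 0.29  0.08 -0.08] se [0.17 0.16 0.14] M [-0.001  0.009 -0.001]
t 24.87 pos [0.6611 0.0129 0.3585] F [ 0.78 -0.6  -0.24] w 0.0767 yaw 0.226 turn [0. 0. 0.]
0
0
[array([283.18518519, 334.74074074]), array([283.19230769, 334.57692308]), array([283.2345679 , 334.71604938])]
```

The arm is still: there is no pixel motion in the fork region across three frames. The engraver is seated and upright, so I'm handing in.

```bash
python3 -c "
from cell import arm
print(arm.hand_in())"
```

```text
the job is handed in; nothing more can be done
None
```

The engraver now hangs upright by its collar in the fork of the balanced arm. I released it only once the arm carried the weight, then handed the job in at about 25 s.

**What I did:** I gripped the engraver by its cap and lifted it out of the holster; it weighs about 8.2 N. I slid the neck along the slot axis and lowered the collar inside the orange rim. I then followed the arm's arc down about 131 mm, eased off the sideways force, opened the jaws slowly and backed off straight up.

**Checks:**
- **Before release:** the last averaged reading was 0.3 N vertical. I put this down mostly to about 2 N of sideways friction, and I moved the tool slightly further to ease that before opening.
- **During lowering:** the sideways friction reached about 4–5 N at times because the collar stuck and slipped on the seat.
- **After release:** the arm did not visibly drop or spring up. The scene pictures show no motion around the fork over about 0.8 s, and the cap stayed within 0.2 px.
- **Other things on the bench:** the ones I could see in the last pictures look as they were. I compared these by eye and did not measure them.

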